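# Free the buried tap spanner and fill the bar-tool tray

## Task

The tap spanner is buried in the pile of little serving boards: lift the upper boards off, lay the spanner flat in the tool tray, and rebuild the pile squarely as it was, biggest board below and smallest on top. Lay every other bar tool lying loose beside the tray on its right (tongs, strainer, corkscrew; not all are always there) flat in the tray too, each in the pocket cut for it: spanner and tongs take the two equal long pockets, either one each and either way round, the corkscrew the short pocket either way round, the strainer the wide pocket with its handle in the narrow slot; leave the glasses behind standing where they are.

Things in the scene. Friction and masses are not known exactly. Their poses are not given: they have to be found in the camera images.
- tray: fixed wooden tool tray, 230 (x, the length of the pockets) x 306 (y) x 18 mm high; origin: centre of its underside. Floor 5 mm, pockets 13 mm deep. From +y to -y: long pocket a, strainer pocket, long pocket b, short pocket. A finger trough (tray x -40 to +40 mm) crosses the whole tray at floor level: ribs and side walls are cut away there, so fingers can go down beside a tool
- pocket_long_a (a point): centre of the floor of long pocket a, 176 x 58 mm (tray x, y), in the tray's frame at (0, 118, 5) mm; for the spanner or the tongs
- pocket_strainer (a point): centre of the floor of the strainer pocket, 212 mm long; in the tray's frame at (0, 27, 5) mm. It is 88 mm wide, but its -x end (tray x from -106 to -40 mm) is a slot only 38 mm wide for the handle: the strainer lies with its x axis along the tray's +x, its centre over this point
- pocket_long_b (a point): centre of the floor of long pocket b, equal to a; in the tray's frame at (0, -64, 5) mm
- pocket_short (a point): centre of the floor of the short pocket, 132 x 36 mm (tray x, y); in the tray's frame at (0, -129, 5) mm; for the corkscrew
- board_low_center (a point): lowest serving board of the pile (left of the tray), fixed to the worktop, 180 x 68 x 14 mm (x, y, z), wood with a small brass eyelet at its +x end; position at its centre, half-way up (7 mm above the worktop). A wall cabinet hangs 0.46 m above the worktop behind the pile (x over about 0.6 m): keep the wrist low and forward there
- board_mid_center (a point): middle serving board, loose, 160 x 62 x 14 mm, 0.15 kg, wood; position at its centre, half-way up; at the start it lies on the spanner, which lies on the lowest board
- board_top_center (a point): top serving board, loose, 130 x 54 x 14 mm, 0.10 kg, wood; position at its centre, half-way up; at the start it lies on the middle board
- spanner_center (a point): flat steel tap spanner, 158 x 48 x 5 mm, its collision shape a plain slab of that size, long axis x, 0.14 kg; position at its centre, half-way up; at the start it lies flat between the lowest and the middle board, roughly along them
- tongs_center (a point): copper ice tongs lying flat, 165 x 44 x 12 mm, solid as a slab for grasping, long axis x, 0.07 kg; position at its centre, half-way up
- strainer_center (a point): steel cocktail strainer lying flat, 198 x 78 x 11 mm, 0.085 kg; position at its centre, half-way up. Long axis x: the round plate (78 mm square as a collision shape, 10 mm thick) lies at x = +11 to +89 mm, the flat handle, 24 mm wide, at x = -92 to +8 mm, 7 to 11 mm above the underside. Grasp it across the handle close to the plate, near x = -12 mm
- strainer_disc (a point): centre of the round plate of the strainer, 50 mm along its x from its centre
- corkscrew_center (a point): folded lever corkscrew lying flat, 29 mm (x) x 114 mm (y, its long axis) x 14 mm, 0.075 kg; position at its centre, half-way up. Its handle is 15 mm wide, x = -3 to +12 mm from this point, 12 mm high, along the whole length; the folded worm lies beside it at x = -13 to -5, y = -48 to -4 mm. Grasp it across the handle at about y = +20 mm, x = +4 mm
- tumbler_center (a point): glass tumbler, 77 mm across and 89 mm high, on a coaster behind; leave alone; position at its centre, half-way up
- shot_center (a point): shot glass, 48 mm across and 61 mm high, standing behind; leave alone; position at its centre, half-way up
Not all that is in view belongs to the job. Leave any turquoise look-alike of the part that bears corkscrew_center alone.

How it is judged:
On the way, in this order (a step that is already met when the one before it is completed fails the run):
1. the two upper boards are lifted off, clear of the lowest board, while the spanner still lies on it (horizontal distance between each of board_mid_center, board_top_center and board_low_center above 0.06 m and horizontal distance between spanner_center and board_low_center below 0.04 m and height (world z) of spanner_center below 0.022 m), for 0.2 s.
2. the spanner lies flat in one of the two long pockets (((x of spanner_center in the frame of pocket_long_a between -0.015 and 0.015 m and y of spanner_center in the frame of pocket_long_a between -0.012 and 0.012 m and z of spanner_center in the frame of pocket_long_a between -0.002 and 0.007 m and angle between the x axis of tap_spanner and the x axis of tray, either way round below 0.15 rad and angle between spanner_center's own z axis and vertical below 0.08 rad) or (x of spanner_center in the frame of pocket_long_b between -0.015 and 0.015 m and y of spanner_center in the frame of pocket_long_b between -0.012 and 0.012 m and z of spanner_center in the frame of pocket_long_b between -0.002 and 0.007 m and angle between the x axis of tap_spanner and the x axis of tray, either way round below 0.15 rad and angle between spanner_center's own z axis and vertical below 0.08 rad))), for 0.2 s.
At the end, for the whole second after the job is handed in: Each tool present lies flat on the floor of its pocket, within 15 mm along (corkscrew 18), 12 mm across and 0.15 rad, the strainer's plate at the tray's +x end; middle board on the lowest, top board on the middle one, each centred within 15 mm and 0.2 rad; all at rest (((x of spanner_center in the frame of pocket_long_a between -0.015 and 0.015 m and y of spanner_center in the frame of pocket_long_a between -0.012 and 0.012 m and z of spanner_center in the frame of pocket_long_a between -0.002 and 0.007 m and angle between the x axis of tap_spanner and the x axis of tray, either way round below 0.15 rad and angle between spanner_center's own z axis and vertical below 0.08 rad) or (x of spanner_center in the frame of pocket_long_b between -0.015 and 0.015 m and y of spanner_center in the frame of pocket_long_b between -0.012 and 0.012 m and z of spanner_center in the frame of pocket_long_b between -0.002 and 0.007 m and angle between the x axis of tap_spanner and the x axis of tray, either way round below 0.15 rad and angle between spanner_center's own z axis and vertical below 0.08 rad)) and ((x of tongs_center in the frame of pocket_long_a between -0.015 and 0.015 m and y of tongs_center in the frame of pocket_long_a between -0.012 and 0.012 m and z of tongs_center in the frame of pocket_long_a between 0.0015 and 0.0105 m and angle between the x axis of tongs and the x axis of tray, either way round below 0.15 rad and angle between tongs_center's own z axis and vertical below 0.08 rad) or (x of tongs_center in the frame of pocket_long_b between -0.015 and 0.015 m and y of tongs_center in the frame of pocket_long_b between -0.012 and 0.012 m and z of tongs_center in the frame of pocket_long_b between 0.0015 and 0.0105 m and angle between the x axis of tongs and the x axis of tray, either way round below 0.15 rad and angle between tongs_center's own z axis and vertical below 0.08 rad)) and x of strainer_center in the frame of pocket_strainer between -0.015 and 0.015 m and y of strainer_center in the frame of pocket_strainer between -0.012 and 0.012 m and z of strainer_center in the frame of pocket_strainer between 0.001 and 0.01 m and angle between the x axis of strainer and the x axis of tray, either way round below 0.15 rad and angle between each of strainer_center, corkscrew_center's own z axis and vertical below 0.08 rad and x of strainer_disc in the frame of pocket_strainer above 0.03 m and x of corkscrew_center in the frame of pocket_short between -0.018 and 0.018 m and y of corkscrew_center in the frame of pocket_short between -0.012 and 0.012 m and z of corkscrew_center in the frame of pocket_short between 0.0015 and 0.0105 m and angle between the y axis of corkscrew and the x axis of tray, either way round below 0.15 rad and horizontal distance between board_mid_center and board_low_center below 0.015 m and z of board_mid_center in the frame of board_low_center between 0.011 and 0.017 m and angle between the x axis of board_mid_center and the x axis of board_low_center, either way round below 0.2 rad and horizontal distance between board_top_center and board_mid_center below 0.015 m and z of board_top_center in the frame of board_mid_center between 0.011 and 0.017 m and angle between the x axis of board_top_center and the x axis of board_mid_center, either way round below 0.2 rad and linear speed of each of tap_spanner, tongs, strainer, corkscrew, board_mid, board_top below 0.02 m/s); the robot touches nothing.
It fails at once if the tumbler or the shot glass behind is shifted by more than 3 cm or tipped (distance of any of tumbler_center, shot_center from where it was at the start of the episode above 0.03 m or angle between any of tumbler_center, shot_center's own z axis and vertical above 0.5 rad).
Of tongs, strainer, corkscrew only 2 to 3 are there at a start; the rules pass over those that are not, and their reading is None.
At some moment in a run one of tongs, strainer, corkscrew may be knocked a few centimetres aside while the robot is not near it.
Once in a run the grip may slacken for a moment while it holds something.
It also fails if it takes over 200 s, if anything falls off the work surface, if the arm or the gripper's body presses on something with over 40 N, if the wrist force passes 120 N, or if a joint passes its speed limit or range.

## Robot

A 6-joint arm with a two-finger parallel gripper is mounted at the origin on a cart in front of the work surface, level with it; the furniture and walls round the work are solid. World frame = base frame: x ahead of the robot, y to its left, z up, the work surface at z = 0. Lengths are in m, angles in rad, forces in N, time in s.
With the tool pointing down it reaches from about 0.325 to 0.9 m from the base axis. Payload 6.1 kg.
Tool frame: the origin (TCP) lies between the finger pads; the fingertips stand 11 mm ahead of it and the grasp point (between the pads) lies 8 mm behind it; z points along the fingers, y is the line along which they close (so a half turn about z gives the same grasp; the last joint's range is limited). The gripper opens to 85 mm and grips with 20 to 120 N. Pads are 22 mm wide; open, the fingers measure 114 mm over their backs; the gripper's body (76 mm by 85 mm) begins 54 mm behind the grasp point. The pads swing forward as they close: fully open they stand 13 mm farther back than shut.
Start: joints at [-1.402, 0.22, 1.526, -0, 1.395, -0.126], TCP at [0.182, -0.598, 0.242] pointing down, gripper open.
Joint ranges: [-2.98, 2.98], [-0.91, 2.08], [0.09, 2.57], [-1.24, 4.39], [0.2, 2.65], [-2.68, 2.68]. Speed limits (rad/s): [2.57, 2.57, 3.01, 3.14, 3.14, 3.14].

## Interface

Orientations are given as a unit quaternion [w, x, y, z].
In Python, from plant import env gives the robot as it stands.
- The arm moves only by the tool send_rows, never from a script. Its argument "steps" is a list of rows, each a list of 6 numbers: the shift along the tool's x, y, z in cm, then the turn, a rotation vector about the tool's x, y, z in rad. In form: [[dx, dy, dz, wx, wy, wz], ...]. A call has 1 to 12 rows; each row shifts and turns the commanded pose from where the row before left it, along the tool's axes as they then stand; what a row does not reach is not made up. A row lasts 1/10 s, in which the tool goes at most 50 mm and 8.59 degrees, less where a joint would pass 70% of its speed; a pose out of reach is approached as far as the arm can. A call is refused whole if a number of a shift passes 5 or a number of a turn 0.15, either way. A call with a gripper value outside its range is refused whole. "gripper" is the opening in per cent of the stroke, from 0 (shut) to 100 (fully open), set as the call begins (left out, the last holds). The fingers move at their own pace and stop on an object; "grip_force" is the grip in N (left out, the last holds). Time passes only in rows, so rows that do not move let the fingers close. It gives the time, the measured TCP pose, the force, the opening and the grip force at its end, in the units of the state.
- env.get_obs(): the state, without advancing time (a new reading comes with each control period).
- env.snapshot(name): name is "side" or "top"; returns a dict with "frame" (384x512x3 uint8, red, green, blue), "fovy" (degrees; the focal length in pixels is half the picture's height over the tangent of half this angle, whatever the lens; pixels are square), "cx", "cy" (the principal point, pixels), "extrinsics" (4x4, takes a point from world to camera coordinates). Camera axes: x right, y down, z forward; pixel columns grow to the right and rows downward; lengths in m; the calibration is good to about 2 mm. A picture is of the moment at which its call begins. There is no depth.
- env.job_done(): hands the job in; it is judged then, once.
The state is a dict: "time_s": time; "qpos": joint angles; "joint_velocities": joint speeds; "tau": joint torques, N m; "ee_pos": TCP position; "tool_rot": TCP orientation; "wrist_force": force on the tool from outside, world axes, zero at the start; "wrist_torque": the same for the moment, N m; "grip_width": finger opening in m; "finger_force": force on a finger pad.
Only numpy, scipy, OpenCV 4.12 (cv2) and the standard library are available. Lean on these libraries where they do the work, as an engineer would, in place of code of your own. Each camera call takes 0.05 s, during which the arm holds its last target. There are 200 camera calls.

## Working session

There is one attempt and no reset: what is moved stays moved. The work goes in short steps, Python scripts to look and compute and a tool call to move; the robot and the scene stay as the last step left them, time stands still between calls to the robot, and variables do not carry over. Pictures are saved under pics/ and viewed, at most 14 in all, crops included, and the job is handed in when it is done.

Besides the shell and the picture viewer there is one more tool, called as name(argument=value, ...), one argument or row to a line, values as JSON. send_rows: Moves the arm, as the interface text tells. Its arguments: {"type":"object","properties":{"steps":{"type":"array","items":{"type":"array","items":{"type":"number"}}},"gripper":{"type":"number"},"grip_force":{"type":"number"}},"required":["steps"]}

```bash
ls; mkdir -p pics; cat > h.py <<'E'
import numpy as np, cv2
from plant import env
from scipy.spatial.transform import Rotation as R
def snap(n):
    s=env.snapshot(n); return s
def K(s):
    h,w=s['frame'].shape[:2]; f=h/2/np.tan(np.radians(s['fovy'])/2); return f
def p2w(s,u,v,z):
    E=np.array(s['extrinsics']); f=K(s); d=np.array([(u-s['cx'])/f,(v-s['cy'])/f,1])
    Rm=E[:3,:3]; c=-Rm.T@E[:3,3]; w=Rm.T@d; return c+w*(z-c[2])/w[2]
def w2p(s,p):
    E=np.array(s['extrinsics']); q=E[:3,:3]@np.array(p)+E[:3,3]; f=K(s); return np.array([s['cx']+f*q[0]/q[2],s['cy']+f*q[1]/q[2]])
def save(s,name,crop=None,sc=1):
    im=s['frame'][:,:,::-1]
    if crop: a,b,c,d=crop; im=im[b:d,a:c]
    cv2.imwrite('pics/'+name,cv2.resize(np.ascontiguousarray(im),None,fx=sc,fy=sc,interpolation=cv2.INTER_CUBIC))
def st():
    o=env.get_obs(); r=R.from_quat(np.roll(o['tool_rot'],-1)).as_matrix()
    print(round(o['time_s'],2),np.round(o['ee_pos'],4),'ty az',round(np.degrees(np.arctan2(r[1,1],r[0,1])),1),'q',np.round(o['qpos'],2),'F',np.round(o['wrist_force'],1),'w',round(o['grip_width'],4)); return o,r
E
python3 - <<'E'
from h import *
o,r=st(); print(r.round(3))
for n in('top','side'):
    s=snap(n); save(s,n+'0.png',sc=1.5); E=np.array(s['extrinsics']); print(n,s['fovy'],s['cx'],s['cy'],(-E[:3,:3].T@E[:3,3]).round(3),E[:3,:3].round(2).tolist())
    np.save(n+'0.npy',s,allow_pickle=True)
E
```

```text
pics
0.0 [ 0.1815 -0.5975  0.2412] ty az -73.1 q [-1.4   0.22  1.53 -0.    1.39 -0.13] F [-0.3 -0.4  0.5] w 0.0854
[[ 0.957  0.291 -0.   ]
 [ 0.291 -0.957  0.002]
 [ 0.    -0.002 -1.   ]]
top 48.52443664643901 255.70825297266185 191.62510936832558 [ 0.345 -0.213  1.6  ] [[-0.02, -1.0, -0.0], [-0.99, 0.02, -0.14], [0.14, -0.0, -0.99]]
side 57.39476060525238 257.22101035411856 187.35682328831427 [0.275 0.664 0.821] [[-0.96, -0.3, -0.01], [-0.17, 0.6, -0.78], [0.24, -0.75, -0.62]]
```

View pics/top0.png

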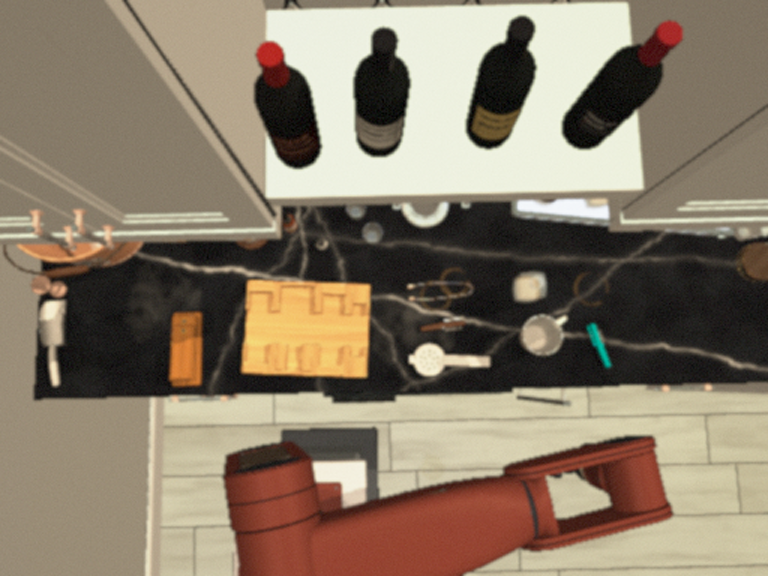

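View pics/side0.png

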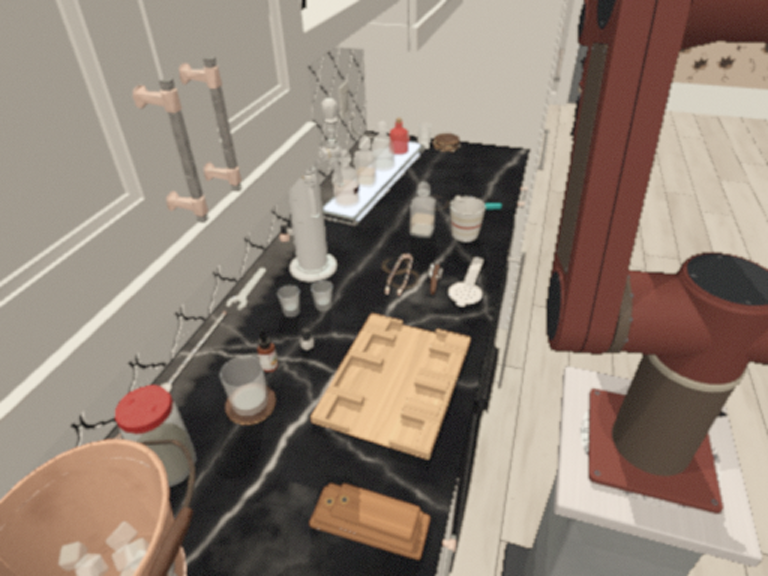

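Top view (×1.5): tray at (308,330), pile (186,348), tongs (440,288), corkscrew (442,325), strainer (448,360). The turquoise look-alike is at (600,345), and the jug and bottle are clutter. Next I'll take close crops to confirm the choice.

```bash
python3 - <<'E'
from h import *
t=np.load('top0.npy',allow_pickle=True).item(); s=np.load('side0.npy',allow_pickle=True).item()
a=t['frame'][185:265,255:420]; b=t['frame'][180:270,95:260]
a=cv2.resize(a,None,fx=4.6,fy=4.6,interpolation=cv2.INTER_CUBIC)
b=cv2.resize(b,None,fx=4.6,fy=4.6,interpolation=cv2.INTER_CUBIC)
out=np.vstack([a,b])[:,:,::-1]; out=cv2.resize(out,None,fx=.76,fy=.76); print(out.shape); cv2.imwrite('pics/c1.png',out)
a=s['frame'][160:215,240:335]; b=s['frame'][205:380,200:320]
a=cv2.resize(a,None,fx=4,fy=4,interpolation=cv2.INTER_CUBIC);b=cv2.resize(b,None,fx=3.4,fy=3.4,interpolation=cv2.INTER_CUBIC)
o=np.zeros((max(a.shape[0],b.shape[0]),a.shape[1]+b.shape[1],3),np.uint8);o[:a.shape[0],:a.shape[1]]=a;o[:b.shape[0],a.shape[1]:]=b
print(o.shape);cv2.imwrite('pics/c2.png',o[:,:,::-1])
E
```

```text
(594, 577, 3)
(595, 788, 3)
```

View pics/c1.png

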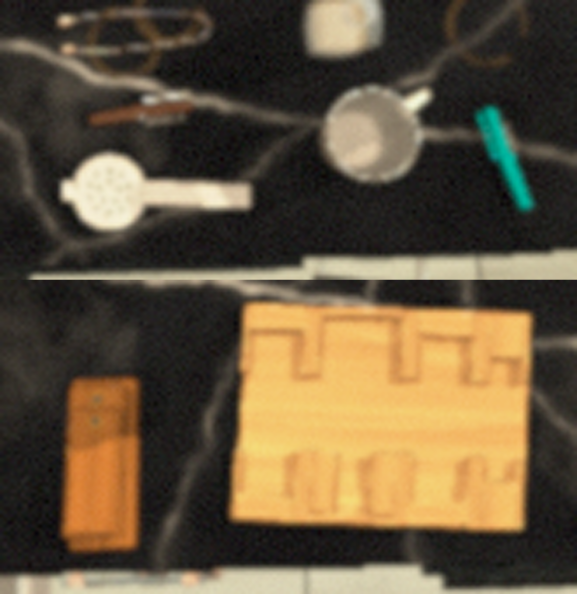

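View pics/c2.png

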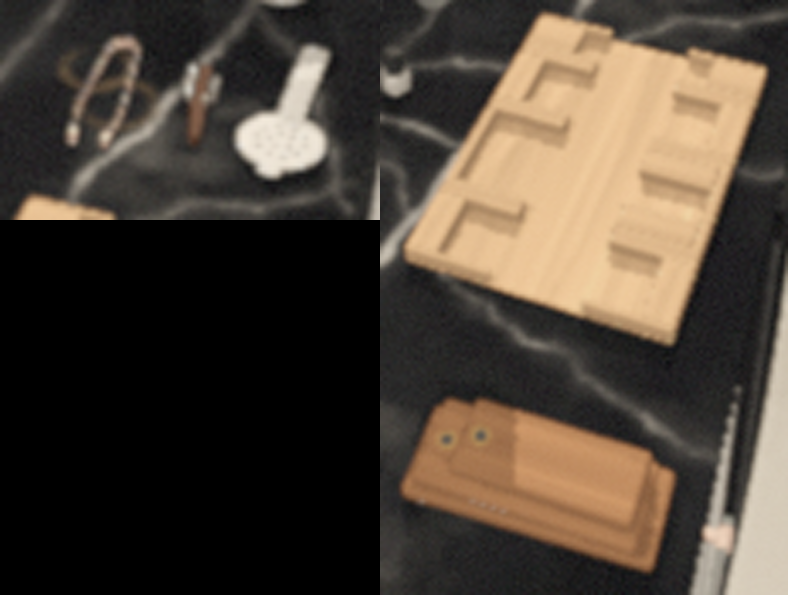

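Crops: long copper U is the tongs (c1 135,33), red-brown handle with metal is the corkscrew (142,112), white disc with a handle is the strainer. I leave the turquoise piece (505,160) alone. Next I fit the poses and check them with an overlay.

```bash
cat > fit.py <<'E'
from h import *
from scipy.optimize import least_squares
def fit(pts,x0):
    # pts: (snap,u,v,local xyz) ; z local = world z
    def f(p):
        c,sn=np.cos(p[2]),np.sin(p[2]); r=[]
        for s,u,v,l in pts:
            r+=list(w2p(s,[p[0]+c*l[0]-sn*l[1],p[1]+sn*l[0]+c*l[1],l[2]])-[u,v])
        return r
    q=least_squares(f,x0,loss='soft_l1'); return q.x,np.reshape(q.fun if False else f(q.x),(-1,2))
def box(s,p,dx,dy,z,im,sc,off,col):
    c,sn=np.cos(p[2]),np.sin(p[2])
    P=[w2p(s,[p[0]+c*a-sn*b,p[1]+sn*a+c*b,z]) for a,b in[(dx,dy),(-dx,dy),(-dx,-dy),(dx,-dy)]]
    cv2.polylines(im,[np.int32([(np.array(q)+.5-off)*sc for q in P])],True,col,1)
E
python3 - <<'E'
from fit import *
t=np.load('top0.npy',allow_pickle=True).item(); s=np.load('side0.npy',allow_pickle=True).item()
A=lambda x,y:(255+x/3.496-.5,185+y/3.496-.5); B=lambda x,y:(95+x/3.496-.5,180+(y-279.7)/3.496-.5)
C=lambda x,y:(200+(x-380)/3.4-.5,205+y/3.4-.5); D=lambda x,y:(240+x/4-.5,160+y/4-.5)
def mk(cam,F,l): return [(cam,*F(*uv),xyz) for uv,xyz in l]
tx,ty,tz=.115,.153,.018
tray=mk(t,B,[((245,303),(tx,ty,tz)),((533,312),(tx,-ty,tz)),((525,531),(-tx,-ty,tz)),((230,521),(-tx,ty,tz))])+\
 mk(s,C,[((545,14),(tx,-ty,tz)),((767,67),(-tx,-ty,tz)),((672,328),(-tx,ty,tz)),((406,250),(tx,ty,tz))])
r={}
def go(n,p,x0=(.45,-.1,0)):
    q,e=fit(p,x0); r[n]=q; print(n,q.round(4),e.round(1).tolist())
go('tray',tray)
a,b=.09,.034
go('low',mk(s,C,[((402,488),(a,b,.014)),((650,557),(-a,b,.014)),((675,475),(-a,-b,.014)),((440,402),(a,-b,.014))]),(.4,.2,0))
a,b=.065,.027
go('top',mk(s,C,[((458,475),(a,b,.047)),((632,525),(-a,b,.047)),((652,450),(-a,-b,.047)),((478,400),(a,-b,.047))]),(.4,.2,0))
go('strainer',mk(t,A,[((62,190),(.099,0,.009)),((252,196),(-.099,0,.009))])+mk(s,D,[((268,176),(.099,0,.009)),((316,48),(-.099,0,.009))]),(.35,-.3,1.5))
go('tongs',mk(t,A,[((60,20),(.0825,-.02,.01)),((60,50),(.0825,.02,.01)),((213,25),(-.0825,0,.01))])+mk(s,D,[((72,138),(.0825,-.02,.01)),((105,140),(.0825,.02,.01)),((125,38),(-.0825,0,.01))]),(.45,-.3,1.5))
go('corkhandle',mk(t,A,[((90,119),(0,.057,.012)),((195,105),(0,-.057,.012))])+mk(s,D,[((193,143),(0,.057,.012)),((205,66),(0,-.057,.012))]),(.4,-.3,0))
np.save('r.npy',r,allow_pickle=True)
for q in[(447,440),(480,435)]: print(p2w(s,*C(*q),.033),p2w(s,*C(*q),.047))
# overlay
im=cv2.resize(s['frame'][285:375,200:330],None,fx=6,fy=6,interpolation=cv2.INTER_CUBIC)[:,:,::-1].copy()
cl=im.copy()
box(s,r['low'],.09,.034,.014,im,6,[200,285],(255,0,0)); box(s,r['low'],.08,.031,.033,im,6,[200,285],(0,255,0)); box(s,r['top'],.065,.027,.047,im,6,[200,285],(0,0,255))
cv2.imwrite('pics/c3.png',im[:,:])
E
```

```text
tray [ 0.4767 -0.0208 -0.0571] [[0.4, 0.4], [-0.7, 0.7], [-0.8, -0.2], [0.6, -0.3], [-0.6, -0.5], [-0.1, -0.2], [0.5, 0.8], [-0.3, -1.0]]
low [ 0.4332  0.2774 -0.0087] [[-0.6, -0.2], [0.5, 3.1], [0.5, -1.0], [-0.5, -0.4]]
top [0.4222 0.2784 0.012 ] [[-3.0, -0.9], [1.1, 0.4], [1.0, -0.1], [-0.7, 0.2]]
strainer [ 0.3906 -0.3729  1.5211] [[0.3, 0.2], [-0.7, -0.1], [-0.1, -0.6], [0.0, 0.2]]
tongs [ 0.5659 -0.3572  1.6226] [[-0.5, -0.7], [0.3, 1.2], [-0.2, -0.2], [-1.6, -0.7], [0.9, 0.4], [0.3, -0.6]]
corkhandle [ 0.4769 -0.359   0.1205] [[-0.6, 0.3], [-0.5, -0.1], [-0.1, -1.7], [0.2, -0.9]]
[0.49984609 0.27840496 0.033     ] [0.49585904 0.28526198 0.047     ]
[0.47909596 0.26829135 0.033     ] [0.47547743 0.27532799 0.047     ]
```

View pics/c3.png

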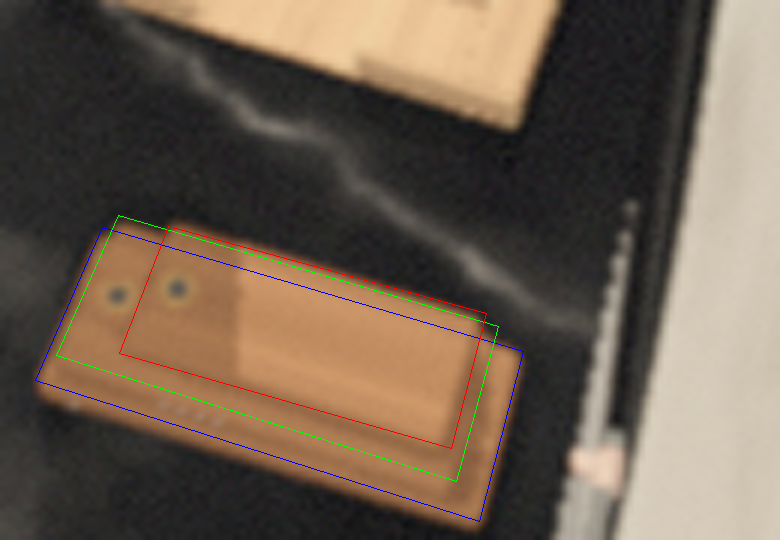

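Overlay check: the low and top board outlines match within about 1 px, and the mid board sits close to the low board's pose. Now a helper that works out shifts in tool axes.

```bash
cat > g.py <<'E'
import sys
from h import *
# usage: g.py speed_cm x y z az  [x y z az ...]  ; az = tool y azimuth deg
o,r=st(); a=[float(v) for v in sys.argv[1:]]; sp=a[0]; p=np.array(o['ee_pos'])
for i in range(1,len(a),4):
    T=np.array(a[i:i+3]); z=np.radians(a[i+3]); y=np.array([np.cos(z),np.sin(z),0])
    G=np.c_[np.cross(y,[0,0,-1]),y,[0,0,-1]]
    rv=R.from_matrix(r.T@G).as_rotvec(); n=max(1,int(np.ceil(np.abs(rv).max()/.12))) if np.abs(rv).max()>.003 else 0
    d=G.T@(T-p)*100; m=max(1,int(np.ceil(np.linalg.norm(d)/sp))) 
    if n: print(n,'x rot',(rv/n).round(4).tolist())
    print(m,'x shift',(d/m).round(2).tolist()); r=G; p=T
E
python3 g.py 4.5 .45 -.3 .24 -90 .42 .2785 .2 -90 .42 .2785 .075 -89.5
```

```text
0.1 [ 0.1815 -0.5975  0.2413] ty az -73.1 q [-1.4   0.22  1.53 -0.    1.39 -0.13] F [-0.4  0.4 -0.1] w 0.0856
3 x rot [-0.0006, 0.0, 0.0983]
9 x shift [2.98, -3.31, 0.01]
13 x shift [-0.23, -4.45, 0.31]
1 x rot [0.0, 0.0, -0.0087]
3 x shift [0.0, 0.0, 4.17]
```

send_rows(
  steps=[
    [0,0,0,0,0,0.098],
    [0,0,0,0,0,0.098],
    [0,0,0,0,0,0.098],
    [2.98,-3.31,0,0,0,0],
    [2.98,-3.31,0,0,0,0],
    [2.98,-3.31,0,0,0,0],
    [2.98,-3.31,0,0,0,0],
    [2.98,-3.31,0,0,0,0],
    [2.98,-3.31,0,0,0,0],
    [2.98,-3.31,0,0,0,0],
    [2.98,-3.31,0,0,0,0],
    [2.98,-3.31,0,0,0,0],
  ],
  gripper=100,
)

```text
time_s: 1.3
ee_pos: [0.4503, -0.2982, 0.242]
tool_rot: [-0.0, 1.0, 0.0, -0.0]
wrist_force: [0.6, 0.2, -1.2]
grip_width: 0.0856
finger_force: 0.0
```

send_rows(
  steps=[
    [-0.23,-4.45,0.3,0,0,0],
    [-0.23,-4.45,0.3,0,0,0],
    [-0.23,-4.45,0.3,0,0,0],
    [-0.23,-4.45,0.3,0,0,0],
    [-0.23,-4.45,0.3,0,0,0],
    [-0.23,-4.45,0.3,0,0,0],
    [-0.23,-4.45,0.3,0,0,0],
    [-0.23,-4.45,0.3,0,0,0],
    [-0.23,-4.45,0.3,0,0,0],
    [-0.23,-4.45,0.3,0,0,0],
    [-0.23,-4.45,0.3,0,0,0],
    [-0.23,-4.45,0.3,0,0,0],
  ],
)

```text
time_s: 2.5
ee_pos: [0.4208, 0.2359, 0.206]
tool_rot: [0.0, 1.0, 0.001, -0.0]
wrist_force: [0.6, -0.5, 0.6]
grip_width: 0.0855
finger_force: 0.0
```

```bash
python3 g.py 3 .42 .2785 .1 -89.5 .42 .2785 .047 -89.5; python3 - <<'E'
from h import *
from fit import box
t=snap('top');im=cv2.resize(t['frame'][185:270,95:262],None,fx=4.6,fy=4.6,interpolation=cv2.INTER_CUBIC)[:,:,::-1].copy()
r=np.load('r.npy',allow_pickle=True).item()
box(t,r['tray'],.115,.153,.018,im,4.6,[95,185],(255,0,0)); 
def pk(cx,cy,dx,dy):
    q=r['tray'];c,s=np.cos(q[2]),np.sin(q[2]); return [q[0]+c*cx-s*cy,q[1]+s*cx+c*cy,q[2]],dx,dy
for a in [(0,.118,.088,.029),(0,-.064,.088,.029),(0,-.129,.066,.018),(0.033,.027,.073,.044)]:
    b,dx,dy=pk(*a); box(t,b,dx,dy,.018,im,4.6,[95,185],(0,0,255))
cv2.imwrite('pics/c4.png',im)
E
```

```text
2.5 [0.4208 0.2359 0.206 ] ty az -89.9 q [ 0.35 -0.1   1.93 -0.    1.31  1.92] F [ 0.6 -0.5  0.6] w 0.0855
1 x rot [0.0001, 0.0, -0.0077]
4 x shift [-0.01, -1.07, 2.65]
2 x shift [0.0, 0.0, 2.65]
```

View pics/c4.png

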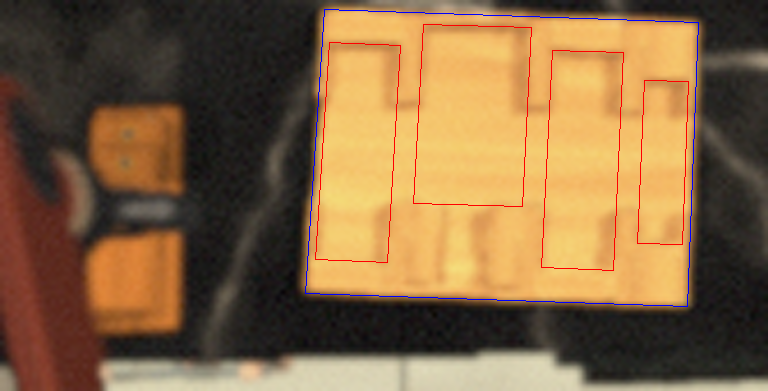

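The tray fit matches its outline and all pockets. Now grasping the top board.

send_rows(
  steps=[
    [0,-1.07,2.65,0,0,0],
    [0,-1.07,2.65,0,0,0],
    [0,-1.07,2.65,0,0,0],
    [0,-1.07,2.65,0,0,0],
    [0,0,1.8,0,0,0],
    [0,0,1.8,0,0,0],
    [0,0,1.7,0,0,0],
    [0,0,0,0,0,0],
  ],
)

```text
time_s: 3.35
ee_pos: [0.4191, 0.2757, 0.0445]
tool_rot: [0.001, 1.0, 0.0, -0.003]
wrist_force: [-1.0, -0.6, -0.6]
grip_width: 0.0852
finger_force: 0.0
```

send_rows(
  steps=[
    [0,0,0,0,0,0],
    [0,0,0,0,0,0],
    [0,0,0,0,0,0],
    [0,0,0,0,0,0],
    [0,0,0,0,0,0],
    [0,0,0,0,0,0],
    [0,0,0,0,0,0],
    [0,0,0,0,0,0],
  ],
  gripper=50,
  grip_force=30,
)

```text
time_s: 4.15
ee_pos: [0.4224, 0.2773, 0.0488]
tool_rot: [-0.0, 1.0, 0.0, 0.001]
wrist_force: [-1.6, -0.4, 6.2]
grip_width: 0.0531
finger_force: 32.1
```

send_rows(
  steps=[
    [0,0,-1,0,0,0],
    [0,0,-2,0,0,0],
    [0,0,-2,0,0,0],
    [0,0,-2,0,0,0],
    [0,-2,0,0,0,0],
    [0,-3,0,0,0,0],
    [0,-3,0,0,0,0],
    [0,-3,0,0,0,0],
    [0,-1.5,0,0,0,0],
    [0,0,2,0,0,0],
    [0,0,0,0,0,0],
    [0,0,0,0,0,0],
  ],
)

```text
time_s: 5.35
ee_pos: [0.4209, 0.4011, 0.097]
tool_rot: [0.001, 1.0, 0.0, -0.001]
wrist_force: [-0.0, -0.3, -0.8]
grip_width: 0.0526
finger_force: 31.8
```

```bash
python3 - <<'E'
from h import *
st(); s=snap('side'); save(s,'c5.png',(130,250,330,384),4)
E
```

```text
5.35 [0.4209 0.4011 0.097 ] ty az -90.0 q [ 0.63  0.27  1.76 -0.    1.12  2.2 ] F [-0.  -0.3 -0.8] w 0.0526
```

View pics/c5.png

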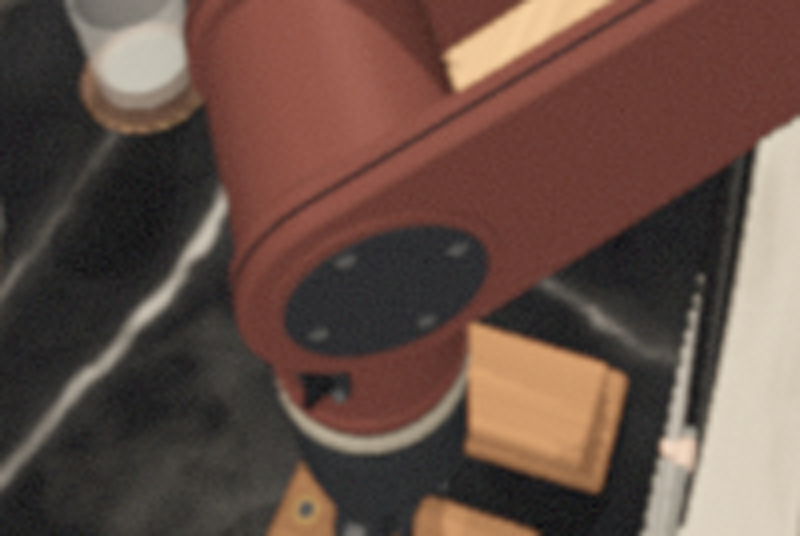

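The top board is held and level; I'm setting it down at y≈0.40.

send_rows(
  steps=[
    [0,0,2,0,0,0],
    [0,0,2,0,0,0],
    [0,0,2,0,0,0],
    [0,0,1,0,0,0],
    [0,0,0.5,0,0,0],
    [0,0,0.3,0,0,0],
    [0,0,0.2,0,0,0],
    [0,0,0,0,0,0],
    [0,0,0,0,0,0],
  ],
)

```text
time_s: 6.3
ee_pos: [0.4218, 0.4022, 0.018]
tool_rot: [-0.0, 1.0, 0.0, 0.0]
wrist_force: [-0.3, 0.6, -1.1]
grip_width: 0.053
finger_force: 31.8
```

send_rows(
  steps=[
    [0,0,0,0,0,0],
    [0,0,0,0,0,0],
    [0,0,0,0,0,0],
    [0,0,-1,0,0,0],
    [0,0,-2,0,0,0],
    [0,0,-3,0,0,0],
    [0,0,-3,0,0,0],
    [0,0,0,0,0,0],
  ],
  gripper=85,
)

```text
time_s: 7.1
ee_pos: [0.4244, 0.4041, 0.1134]
tool_rot: [-0.003, 1.0, 0.0, 0.004]
wrist_force: [0.5, -0.5, 0.1]
grip_width: 0.0728
finger_force: 0.0
```

```bash
python3 g.py 3 .431 .278 .11 -90 .431 .278 .05 -90
```

```text
7.1 [0.4244 0.4041 0.1134] ty az -89.9 q [ 0.63  0.25  1.75 -0.    1.14  2.2 ] F [ 0.5 -0.5  0.1] w 0.0728
1 x rot [-0.0056, -0.0078, 0.001]
5 x shift [0.13, 2.52, 0.07]
2 x shift [0.0, 0.0, 3.0]
```

send_rows(
  steps=[
    [0.18,2.48,0,0,0,0],
    [0.18,2.48,0,0,0,0],
    [0.18,2.48,0,0,0,0],
    [0.18,2.48,0,0,0,0],
    [0.18,2.48,0,0,0,0],
    [0,0,2.5,0,0,0],
    [0,0,2.5,0,0,0],
    [0,0,0,0,0,0],
    [0,0,0,0,0,0],
    [0,0,0,0,0,0],
  ],
)

```text
time_s: 8.1
ee_pos: [0.4313, 0.2784, 0.0586]
tool_rot: [-0.0, 1.0, 0.001, 0.001]
wrist_force: [0.1, 0.8, 0.7]
grip_width: 0.0729
finger_force: 0.0
```

```bash
python3 g.py 3 .431 .278 .033 -90; python3 - <<'E'
from h import *
s=snap('side'); save(s,'c6.png',(130,250,330,384),4)
E
```

```text
8.1 [0.4313 0.2784 0.0586] ty az -89.9 q [ 0.42  0.17  1.96 -0.    1.01  1.99] F [0.1 0.8 0.7] w 0.0729
1 x shift [-0.03, 0.04, 2.56]
```

View pics/c6.png

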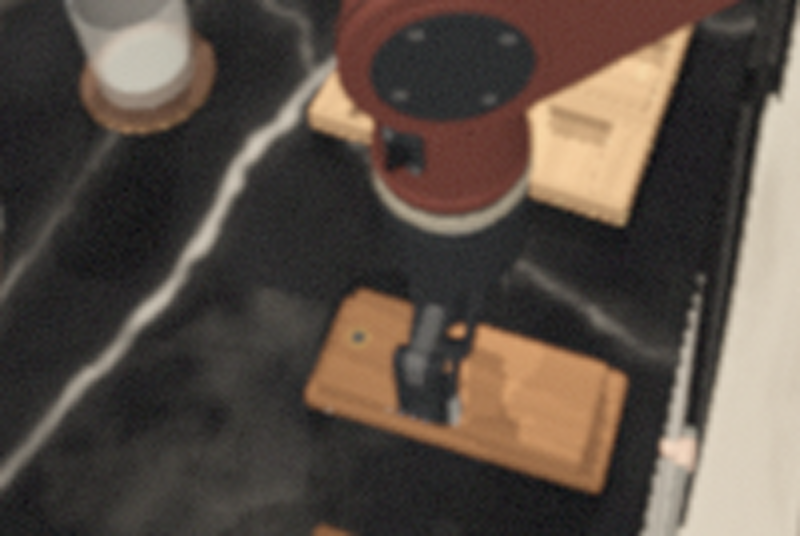

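The gripper straddles the mid board, whose eyelet is at (358,337) in the crop. Next: descend and grip.

send_rows(
  steps=[
    [0,0,1.3,0,0,0],
    [0,0,1.2,0,0,0],
    [0,0,0,0,0,0],
    [0,0,0,0,0,0],
  ],
)

```text
time_s: 8.55
ee_pos: [0.4298, 0.2776, 0.0314]
tool_rot: [0.0, 1.0, 0.0, -0.001]
wrist_force: [-0.6, -0.3, 0.4]
grip_width: 0.0725
finger_force: 0.0
```

send_rows(
  steps=[
    [0,0,0,0,0,0],
    [0,0,0,0,0,0],
    [0,0,0,0,0,0],
    [0,0,0,0,0,0],
    [0,0,0,0,0,0],
    [0,0,0,0,0,0],
  ],
  gripper=55,
)

```text
time_s: 9.15
ee_pos: [0.4308, 0.278, 0.0326]
tool_rot: [-0.0, 1.0, 0.0, 0.0]
wrist_force: [0.8, -0.1, 1.1]
grip_width: 0.0608
finger_force: 32.9
```

send_rows(
  steps=[
    [0,0,-0.5,0,0,0],
    [0,0,-1.5,0,0,0],
    [0,0,-2,0,0,0],
    [0,0,-2,0,0,0],
    [0,1.5,0,0,0,0],
    [0,3,0,0,0,0],
    [0,3,0,0,0,0],
    [0,1.6,0,0,0,0],
    [0,0,2,0,0,0],
    [0,0,2,0,0,0],
    [0,0,0,0,0,0],
    [0,0,0,0,0,0],
  ],
)

```text
time_s: 10.35
ee_pos: [0.4296, 0.1861, 0.0515]
tool_rot: [0.0, 1.0, 0.0, -0.001]
wrist_force: [-0.7, -0.3, -0.7]
grip_width: 0.0609
finger_force: 33.3
```

send_rows(
  steps=[
    [0,0,2,0,0,0],
    [0,0,1,0,0,0],
    [0,0,0.4,0,0,0],
    [0,0,0.3,0,0,0],
    [0,0,0,0,0,0],
    [0,0,0,0,0,0],
  ],
)

```text
time_s: 10.95
ee_pos: [0.431, 0.187, 0.0158]
tool_rot: [-0.0, 1.0, 0.0, 0.0]
wrist_force: [0.0, -0.0, -1.4]
grip_width: 0.0609
finger_force: 33.3
```

Release with a 2 mm drop, lift, and look at the spanner.

send_rows(
  steps=[
    [0,0,0.2,0,0,0],
    [0,0,0,0,0,0],
    [0,0,0,0,0,0],
    [0,0,0,0,0,0],
    [0,0,-2,0,0,0],
    [0,0,-4,0,0,0],
    [0,0,-4,0,0,0],
    [-3,0,-4,0,0,0],
    [-3,2,-2,0,0,0],
    [0,4,0,0,0,0],
    [0,4,0,0,0,0],
    [0,4,0,0,0,0],
  ],
  gripper=82,
)

```text
time_s: 12.15
ee_pos: [0.3705, 0.0458, 0.174]
tool_rot: [0.0, 1.0, 0.001, 0.001]
wrist_force: [1.0, -1.0, -0.3]
grip_width: 0.07
finger_force: 0.0
```

```bash
python3 - <<'E'
from h import *
from fit import box
st()
s=snap('side');t=snap('top'); np.save('s1.npy',s,allow_pickle=True);np.save('t1.npy',t,allow_pickle=True)
r=np.load('r.npy',allow_pickle=True).item()
im=cv2.resize(s['frame'][265:384,165:320],None,fx=5,fy=5,interpolation=cv2.INTER_CUBIC)[:,:,::-1].copy()
box(s,r['low'],.09,.034,.014,im,5,[165,265],(255,0,0)); box(s,[.422,.402,0],.065,.027,.014,im,5,[165,265],(0,255,0)); box(s,[.431,.1865,0],.08,.031,.014,im,5,[165,265],(0,0,255))
cv2.imwrite('pics/c7.png',im)
E
```

```text
12.15 [0.3705 0.0458 0.174 ] ty az -89.9 q [-0.09 -0.37  2.21  0.    1.3   1.48] F [ 1.  -1.  -0.3] w 0.07
```

View pics/c7.png

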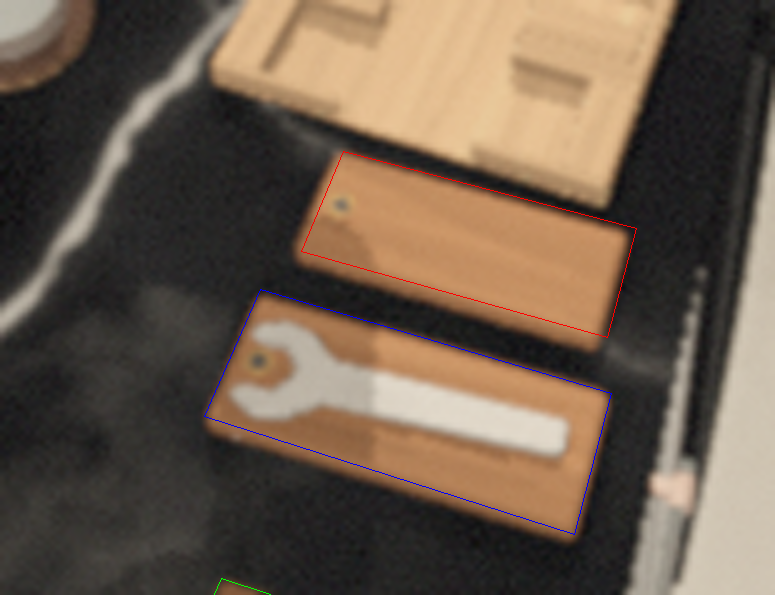

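The spanner lies on the low board with its jaw at +x: jaw tips at crop (258,330) and (232,395), handle end at (568,437).

```bash
python3 - <<'E'
from fit import *
s=np.load('s1.npy',allow_pickle=True).item(); t=np.load('t1.npy',allow_pickle=True).item()
C=lambda x,y:(165+x/5-.5,265+y/5-.5)
for n,q in dict(jaw=(243,362),end=(568,437),jawT=(275,322),jawB=(268,417),low1=(262,291),low2=(205,420),low3=(575,537),low4=(611,392),mid_e=(341,205),low_e=(259,361)).items(): print(n,p2w(s,*C(*q),.019 if 'j' in n or n=='end' else .014).round(4))
# steel mask in both views
for n,c,off in(('side',s,(195,325,290,365)),('top',t,(100,200,150,270))):
    f=c['frame'][off[1]:off[3],off[0]:off[2]].astype(int); sat=f.max(2)-f.min(2); m=(sat<45)&(f.min(2)>105)
    k,l,stt,ce=cv2.connectedComponentsWithStats(m.astype(np.uint8)); i=1+np.argmax(stt[1:,4]); ys,xs=np.nonzero(l==i)
    W=np.array([p2w(c,x+off[0],y+off[1],.019)[:2] for x,y in zip(xs,ys)]); rc=cv2.minAreaRect(W.astype(np.float32)*1000); print(n,len(xs),rc)
    u,_,v=np.linalg.svd(W-W.mean(0),full_matrices=False); pr=(W-W.mean(0))@v[0]; 
    print(v[0],np.degrees(np.arctan2(v[0][1],v[0][0])),W.mean(0)+v[0]*(pr.max()+pr.min())/2,np.ptp(pr),np.ptp((W-W.mean(0))@v[1]))
E
```

```text
jaw [0.515  0.2828 0.019 ]
end [0.3568 0.2729 0.019 ]
jawT [0.508  0.2593 0.019 ]
jawB [0.4933 0.3044 0.019 ]
low1 [0.5219 0.2433 0.014 ]
low2 [0.5225 0.312  0.014 ]
low3 [0.3431 0.3131 0.014 ]
low4 [0.3433 0.2437 0.014 ]
mid_e [0.501  0.1865 0.014 ]
low_e [0.5093 0.2777 0.014 ]
side 624 ((437.52532958984375, 285.99652099609375), (47.809226989746094, 157.6529083251953), 86.25142669677734)
[-0.99842767 -0.05605529] -176.7865840144817 [0.43647588 0.2791855 ] 0.15673343660495698 0.04833688679542565
top 106 ((308.3902587890625, 316.953125), (87.95589447021484, 18.035022735595703), 88.73577880859375)
[-0.00414241  0.99999142] 90.2373430926339 [0.30723987 0.31680675] 0.08792566272437918 0.01910651332193506
```

Spanner: the fit gives 157×48 mm, so it matches. Centre is about (0.436, 0.278), yaw +3.5°. Moving above it.

```bash
python3 g.py 4 .436 .278 .15 -86.5 .436 .278 .045 -86.5
```

```text
12.25 [0.3709 0.0431 0.1737] ty az -90.3 q [-0.09 -0.37  2.21 -0.    1.3   1.48] F [0.3 0.1 0. ] w 0.0697
1 x rot [0.0018, -0.0013, -0.0659]
7 x shift [1.13, -3.29, 0.34]
3 x shift [0.0, 0.0, 3.5]
```

send_rows(
  steps=[
    [0,0,0,0,0,-0.063],
    [1.13,-3.29,0.34,0,0,0],
    [1.13,-3.29,0.34,0,0,0],
    [1.13,-3.29,0.34,0,0,0],
    [1.13,-3.29,0.34,0,0,0],
    [1.13,-3.29,0.34,0,0,0],
    [1.13,-3.29,0.34,0,0,0],
    [1.13,-3.29,0.34,0,0,0],
    [0,0,3.5,0,0,0],
    [0,0,3.5,0,0,0],
    [0,0,3,0,0,0],
    [0,0,0,0,0,0],
  ],
  gripper=66,
)

```text
time_s: 13.45
ee_pos: [0.4306, 0.2809, 0.0449]
tool_rot: [0.002, 0.999, 0.032, -0.004]
wrist_force: [-0.2, 0.5, 0.0]
grip_width: 0.0568
finger_force: 0.0
```

send_rows(
  steps=[
    [0,0,0.5,0,0,0],
    [0,0,0,0,0,0],
    [0,0,0.5,0,0,0],
    [0,0,0,0,0,0],
    [0,0,0,0,0,0],
  ],
)

```text
time_s: 13.95
ee_pos: [0.4354, 0.2818, 0.0402]
tool_rot: [-0.0, 0.999, 0.032, 0.001]
wrist_force: [-0.0, 0.8, 0.6]
grip_width: 0.0563
finger_force: 0.0
```

send_rows(
  steps=[
    [0,0.35,0,0,0,0],
    [0,0,0.3,0,0,0],
    [0,0,0.3,0,0,0],
    [0,0,0,0,0,0],
    [0,0,0,0,0,0],
  ],
)

```text
time_s: 14.45
ee_pos: [0.435, 0.2781, 0.0332]
tool_rot: [0.0, 0.999, 0.032, -0.0]
wrist_force: [-0.7, 0.2, 0.3]
grip_width: 0.0562
finger_force: 0.0
```

send_rows(
  steps=[
    [0,0,0.2,0,0,0],
    [0,0,0,0,0,0],
    [0,0,0,0,0,0],
  ],
)

```text
time_s: 14.75
ee_pos: [0.4351, 0.2782, 0.0314]
tool_rot: [0.0, 0.999, 0.032, -0.0]
wrist_force: [0.6, 1.1, -0.6]
grip_width: 0.0564
finger_force: 0.0
```

send_rows(
  steps=[
    [0,0,0.1,0,0,0],
    [0,0,0,0,0,0],
    [0,0,0.1,0,0,0],
    [0,0,0,0,0,0],
    [0,0,0,0,0,0],
  ],
)

```text
time_s: 15.25
ee_pos: [0.4351, 0.2782, 0.0295]
tool_rot: [0.0, 0.999, 0.032, -0.0]
wrist_force: [-0.6, 0.8, -0.2]
grip_width: 0.0561
finger_force: 0.0
```

send_rows(
  steps=[
    [0,0,0.1,0,0,0],
    [0,0,0,0,0,0],
    [0,0,0,0,0,0],
  ],
)

```text
time_s: 15.55
ee_pos: [0.4351, 0.2782, 0.0284]
tool_rot: [0.0, 0.999, 0.032, -0.0]
wrist_force: [0.5, -0.7, 0.3]
grip_width: 0.0565
finger_force: 0.0
```

send_rows(
  steps=[
    [0,0,0.1,0,0,0],
    [0,0,0,0,0,0],
    [0,0,0,0,0,0],
  ],
)

```text
time_s: 15.85
ee_pos: [0.4351, 0.2782, 0.0275]
tool_rot: [0.0, 0.999, 0.032, -0.0]
wrist_force: [0.5, -0.1, 0.1]
grip_width: 0.0561
finger_force: 0.0
```

send_rows(
  steps=[
    [0,0,0.15,0,0,0],
    [0,0,0,0,0,0],
    [0,0,0,0,0,0],
  ],
)

```text
time_s: 16.15
ee_pos: [0.4351, 0.2782, 0.0259]
tool_rot: [0.0, 0.999, 0.032, -0.0]
wrist_force: [0.6, 0.2, 0.6]
grip_width: 0.0564
finger_force: 0.0
```

send_rows(
  steps=[
    [0,0,0.15,0,0,0],
    [0,0,0,0,0,0],
    [0,0,0,0,0,0],
  ],
)

```text
time_s: 16.45
ee_pos: [0.4351, 0.2782, 0.0244]
tool_rot: [0.0, 0.999, 0.032, -0.0]
wrist_force: [0.1, -0.6, -0.8]
grip_width: 0.0566
finger_force: 0.0
```

send_rows(
  steps=[
    [0,0,0.15,0,0,0],
    [0,0,0,0,0,0],
    [0,0,0,0,0,0],
  ],
)

```text
time_s: 16.75
ee_pos: [0.4351, 0.2782, 0.0229]
tool_rot: [0.0, 0.999, 0.032, -0.0]
wrist_force: [0.0, 0.5, 0.7]
grip_width: 0.0561
finger_force: 0.0
```

send_rows(
  steps=[
    [0,0,0.1,0,0,0],
    [0,0,0,0,0,0],
    [0,0,0,0,0,0],
  ],
)

```text
time_s: 17.05
ee_pos: [0.4351, 0.2782, 0.022]
tool_rot: [0.0, 0.999, 0.032, -0.0]
wrist_force: [-0.0, -1.0, -0.3]
grip_width: 0.0562
finger_force: 0.0
```

send_rows(
  steps=[
    [0,0,0.1,0,0,0],
    [0,0,0,0,0,0],
    [0,0,0,0,0,0],
  ],
)

```text
time_s: 17.35
ee_pos: [0.4351, 0.2782, 0.0209]
tool_rot: [0.0, 0.999, 0.032, -0.0]
wrist_force: [-0.9, -0.1, -0.4]
grip_width: 0.0564
finger_force: 0.0
```

send_rows(
  steps=[
    [0,0,0.1,0,0,0],
    [0,0,0,0,0,0],
    [0,0,0,0,0,0],
  ],
)

```text
time_s: 17.65
ee_pos: [0.4352, 0.2783, 0.0207]
tool_rot: [0.0, 0.999, 0.032, -0.0]
wrist_force: [-2.6, -1.8, 6.8]
grip_width: 0.0563
finger_force: 3.6
```

Contact with the board at TCP 0.0207. I'll raise 2.5 mm to allow for the finger swing, then close.

send_rows(
  steps=[
    [0,0,-0.25,0,0,0],
    [0,0,0,0,0,0],
    [0,0,0,0,0,0],
    [0,0,0,0,0,0],
    [0,0,0,0,0,0],
    [0,0,0,0,0,0],
    [0,0,0,0,0,0],
  ],
  gripper=40,
  grip_force=60,
)

```text
time_s: 18.35
ee_pos: [0.4356, 0.2784, 0.023]
tool_rot: [-0.0, 0.999, 0.032, 0.0]
wrist_force: [-1.1, -0.7, 6.1]
grip_width: 0.0453
finger_force: 62.8
```

send_rows(
  steps=[
    [0,0,-0.5,0,0,0],
    [0,0,-0.5,0,0,0],
    [0,0,-1,0,0,0],
    [0,0,-2,0,0,0],
    [0,0,-2,0,0,0],
    [0,0,0,0,0,0],
    [0,0,0,0,0,0],
  ],
)

```text
time_s: 19.05
ee_pos: [0.4355, 0.2783, 0.0829]
tool_rot: [-0.0, 0.999, 0.032, 0.001]
wrist_force: [0.2, 0.1, -2.0]
grip_width: 0.045
finger_force: 61.6
```

```bash
python3 - <<'E'
from h import *
st();s=snap('side'); save(s,'c8.png',(165,235,325,355),5)
r=np.load('r.npy',allow_pickle=True).item()['tray']
for n,y in(('a',.118),('b',-.064),('str',.027),('short',-.129)): print(n,(r[0]-np.sin(r[2])*y).round(4),(r[1]+np.cos(r[2])*y).round(4),np.degrees(r[2]))
E
```

```text
19.05 [0.4355 0.2783 0.0829] ty az -86.3 q [ 0.42  0.14  1.94 -0.    1.06  1.92] F [ 0.2  0.1 -2. ] w 0.045
a 0.4835 0.097 -3.2715565062838277
b 0.4731 -0.0847 -3.2715565062838277
str 0.4783 0.0061 -3.2715565062838277
short 0.4694 -0.1496 -3.2715565062838277
```

View pics/c8.png

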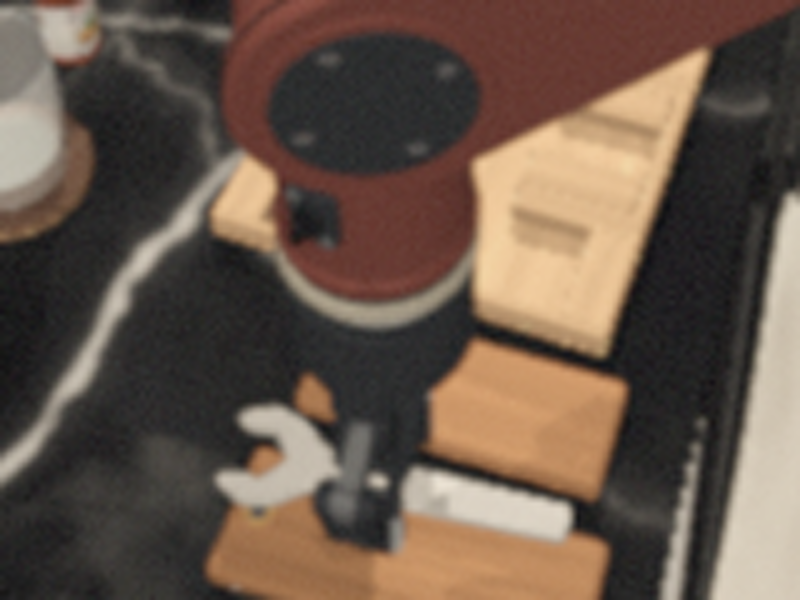

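Held level. Carrying it to long pocket a at (0.4835, 0.097).

```bash
python3 g.py 3 .4835 .097 .082 -93.3 .4835 .097 .03 -93.3
```

```text
19.1 [0.4347 0.278  0.082 ] ty az -86.3 q [0.42 0.14 1.94 0.   1.06 1.92] F [-0.3 -0.2 -2.3] w 0.0456
2 x rot [0.0001, 0.0003, 0.0607]
7 x shift [0.84, 2.54, 0.0]
2 x shift [0.0, 0.0, 2.6]
```

send_rows(
  steps=[
    [0,0,0,0,0,0.061],
    [0,0,0,0,0,0.061],
    [0.84,2.54,0,0,0,0],
    [0.84,2.54,0,0,0,0],
    [0.84,2.54,0,0,0,0],
    [0.84,2.54,0,0,0,0],
    [0.84,2.54,0,0,0,0],
    [0.84,2.54,0,0,0,0],
    [0.84,2.54,0,0,0,0],
    [0,0,2.2,0,0,0],
    [0,0,0,0,0,0],
    [0,0,0,0,0,0],
  ],
)

```text
time_s: 20.3
ee_pos: [0.4819, 0.0973, 0.0592]
tool_rot: [0.0, 1.0, -0.029, -0.002]
wrist_force: [-0.3, -0.2, -1.1]
grip_width: 0.0451
finger_force: 61.9
```

```bash
python3 g.py 3 .4835 .097 .0155 -93.3 ; python3 - <<'E'
from h import *
s=snap('side'); save(s,'c9.png',(185,185,345,305),5)
E
```

```text
20.3 [0.4819 0.0973 0.0592] ty az -93.3 q [0.04 0.13 2.01 0.   1.01 1.67] F [-0.3 -0.2 -1.1] w 0.0451
1 x rot [0.0002, 0.0038, -0.0007]
2 x shift [0.08, 0.01, 2.18]
```

View pics/c9.png

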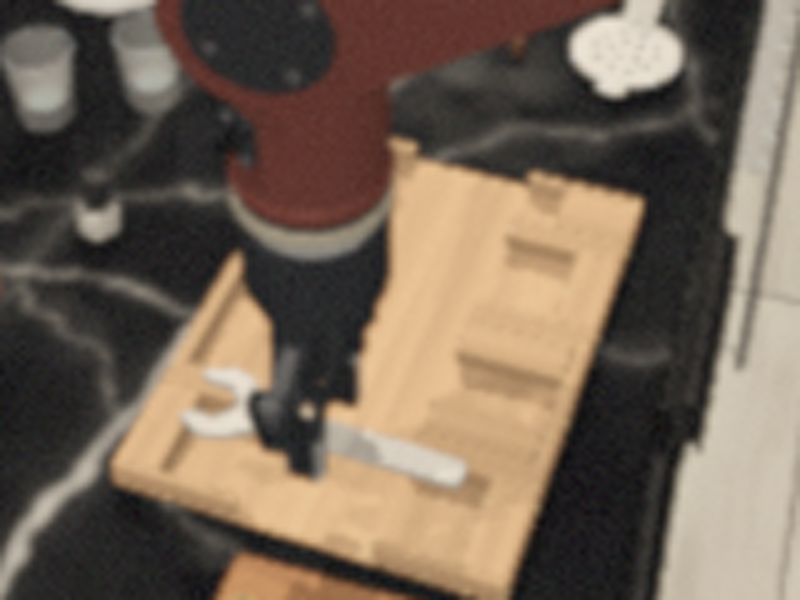

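Spanner is centred over pocket a: jaw at (210,400), handle end at (465,470). Lowering and releasing.

send_rows(
  steps=[
    [0,0,1.5,0,0,0],
    [0,0,1.5,0,0,0],
    [0,0,0.5,0,0,0],
    [0,0,0.4,0,0,0],
    [0,0,0.3,0,0,0],
    [0,0,0,0,0,0],
    [0,0,0,0,0,0],
  ],
)

```text
time_s: 21.05
ee_pos: [0.4839, 0.0974, 0.019]
tool_rot: [-0.0, 1.0, -0.029, 0.0]
wrist_force: [0.7, 0.5, -1.3]
grip_width: 0.0451
finger_force: 61.9
```

send_rows(
  steps=[
    [0,0,0,0,0,0],
    [0,0,0,0,0,0],
    [0,0,0,0,0,0],
    [0,0,0,0,0,0],
    [0,0,-1,0,0,0],
    [0,0,-3,0,0,0],
    [0,0,-4,0,0,0],
    [0,0,-2,0,0,0],
    [0,0,0,0,0,0],
  ],
  gripper=64,
)

```text
time_s: 21.95
ee_pos: [0.4866, 0.0975, 0.1231]
tool_rot: [-0.0, 1.0, -0.029, 0.004]
wrist_force: [1.0, 0.5, 0.9]
grip_width: 0.0548
finger_force: 0.0
```

```bash
python3 - <<'E'
from h import *
st()
r=np.load('r.npy',allow_pickle=True).item()['tray']
s=snap('side'); off=(190,255,290,310)
f=s['frame'][off[1]:off[3],off[0]:off[2]].astype(int); m=((f.max(2)-f.min(2))<40)&(f.min(2)>105)
k,l,stt,ce=cv2.connectedComponentsWithStats(m.astype(np.uint8))
for i in range(1,k):
    if stt[i,4]<40: continue
    ys,xs=np.nonzero(l==i); W=np.array([p2w(s,x+off[0],y+off[1],.010)[:2] for x,y in zip(xs,ys)])
    c,sn=np.cos(r[2]),np.sin(r[2]); L=(W-r[:2])@np.array([[c,-sn],[sn,c]])-[0,.118]
    print(stt[i],'local min/max mm',(L.min(0)*1000).round(1),(L.max(0)*1000).round(1))
E
python3 g.py 4 .49 -.1 .15 -93.3 .566 -.357 .15 -177 .566 -.357 .07 -177
```

```text
21.95 [0.4866 0.0975 0.1231] ty az -93.3 q [0.04 0.03 1.97 0.   1.13 1.67] F [1.  0.5 0.9] w 0.0548
[  0   0  30  41 142] local min/max mm [120.3 -54.9] [146.   98.1]
[ 32  13  55  25 364] local min/max mm [-77.9 -21.2] [76.9 24.6]
22.0 [0.4851 0.0974 0.1209] ty az -93.3 q [0.04 0.03 1.98 0.   1.13 1.67] F [ 0.5 -0.1 -0.8] w 0.0542
1 x rot [-0.0005, -0.0046, -0.0006]
5 x shift [0.33, 3.93, -0.58]
13 x rot [0.0, 0.0, 0.1124]
7 x shift [3.72, -0.89, 0.0]
2 x shift [0.0, 0.0, 4.0]
```

Spanner spans −78..+77 mm by −21..+25 mm in the pocket frame, so it is in place. Next, a fresh look at the tools, with fits overlaid and a check for movement since the start.

```bash
python3 - <<'E'
from fit import *
s=snap('side');t=snap('top'); np.save('s2.npy',s,allow_pickle=True);np.save('t2.npy',t,allow_pickle=True)
t0=np.load('top0.npy',allow_pickle=True).item(); s0=np.load('side0.npy',allow_pickle=True).item()
for n,a,b,o in(('top',t0,t,(262,185,335,250)),('side',s0,s,(240,165,335,215))):
    d=np.abs(cv2.GaussianBlur(a['frame'],(5,5),0).astype(int)-cv2.GaussianBlur(b['frame'],(5,5),0)).sum(2)[o[1]:o[3],o[0]:o[2]]; print(n,d.max(),(d>60).sum(),np.argwhere(d>60)[:3]+[o[1],o[0]])
r=np.load('r.npy',allow_pickle=True).item()
ims=[]
for c,o in((t,(265,185,331,238)),(s,(245,165,331,209))):
    k=6.5; im=cv2.resize(c['frame'][o[1]:o[3],o[0]:o[2]],None,fx=k,fy=k,interpolation=cv2.INTER_CUBIC)[:,:,::-1].copy()
    off=np.array(o[:2])
    box(c,r['tongs'],.0825,.022,.012,im,k,off,(0,0,255)); box(c,r['corkhandle'],.0075,.057,.012,im,k,off,(0,255,0))
    q=r['strainer']; box(c,q,.099,.012,.011,im,k,off,(255,0,0))
    box(c,[q[0]+.05*np.cos(q[2]),q[1]+.05*np.sin(q[2]),q[2]],.039,.039,.010,im,k,off,(255,0,0)); ims.append(cv2.copyMakeBorder(im,0,0,0,560-im.shape[1],cv2.BORDER_CONSTANT))
o=np.vstack(ims); o=cv2.resize(o,None,fx=.95,fy=.95); cv2.imwrite('pics/c10.png',o[:600]); print(o.shape)
E
```

```text
top 12 0 []
side 406 1028 [[165 256]
 [165 257]
 [165 258]]
(598, 532, 3)
```

View pics/c10.png

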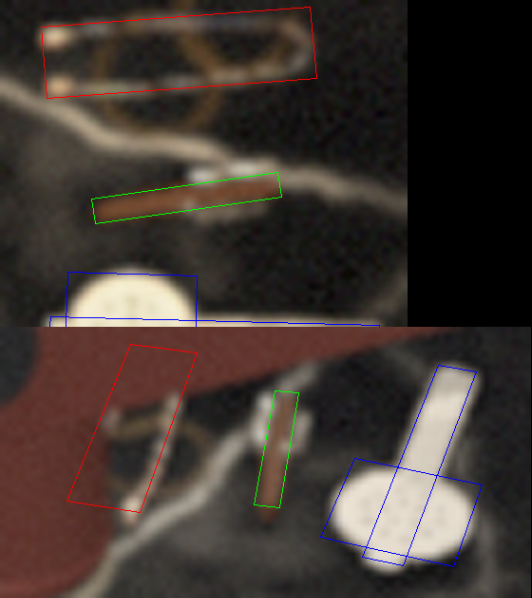

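Nothing has moved. The overlays fit the strainer and corkscrew handle; the tongs need yaw −0.03 and x −2 mm. I'm moving to the tongs.

send_rows(
  steps=[
    [0.3,3.93,-0.58,0,0,0],
    [0.3,3.93,-0.58,0,0,0],
    [0.3,3.93,-0.58,0,0,0],
    [0.3,3.93,-0.58,0,0,0],
    [0.3,3.93,-0.58,0,0,0],
    [0,0,0,0,0,-0.15],
    [0,0,0,0,0,-0.15],
    [0,0,0,0,0,-0.15],
    [0,0,0,0,0,-0.15],
    [0,0,0,0,0,-0.15],
    [0,0,0,0,0,-0.15],
    [0,0,0,0,0,-0.15],
  ],
  gripper=72,
)

```text
time_s: 23.3
ee_pos: [0.4857, -0.0993, 0.1454]
tool_rot: [-0.001, 0.878, 0.479, -0.001]
wrist_force: [0.1, -0.5, -0.9]
grip_width: 0.0614
finger_force: 0.0
```

send_rows(
  steps=[
    [0,0,0,0,0,-0.15],
    [0,0,0,0,0,-0.15],
    [0,0,0,0,0,-0.15],
    [0,0,0,0,0,-0.15],
    [0,0,0,0,0,0],
    [0,0,0,0,0,0],
    [0,0,0,0,0,0],
  ],
)

```text
time_s: 24.0
ee_pos: [0.4866, -0.0996, 0.1468]
tool_rot: [-0.001, 0.701, 0.713, -0.0]
wrist_force: [0.1, -0.0, -0.5]
grip_width: 0.0613
finger_force: 0.0
```

```bash
python3 g.py 4 .564 -.357 .15 1.3 .564 -.357 .05 1.3
```

```text
24.0 [ 0.4866 -0.0996  0.1468] ty az 1.0 q [-0.36  0.01  1.95 -0.    1.19 -0.38] F [ 0.1 -0.  -0.5] w 0.0613
1 x rot [-0.0012, -0.0005, -0.0046]
7 x shift [-3.7, 1.02, -0.05]
3 x shift [0.0, 0.0, 3.33]
```

send_rows(
  steps=[
    [-3.7,1.09,0,0,0,0],
    [-3.7,1.09,0,0,0,0],
    [-3.7,1.09,0,0,0,0],
    [-3.7,1.09,0,0,0,0],
    [-3.7,1.09,0,0,0,0],
    [-3.7,1.09,0,0,0,0],
    [-3.7,1.09,0,0,0,0],
    [0,0,3.3,0,0,0],
    [0,0,3.3,0,0,0],
    [0,0,2.5,0,0,0],
    [0,0,0,0,0,0],
    [0,0,0,0,0,0],
  ],
)

```text
time_s: 25.2
ee_pos: [0.5685, -0.3569, 0.0562]
tool_rot: [-0.001, 0.7, 0.714, -0.0]
wrist_force: [-0.5, -0.1, 0.6]
grip_width: 0.0616
finger_force: 0.0
```

```bash
python3 g.py 2 .564 -.357 .012 1.3;python3 - <<'E'
from h import *
s=snap('side'); s2=np.load('s2.npy',allow_pickle=True).item()
a=cv2.resize(s['frame'][155:215,230:335],None,fx=6,fy=6,interpolation=cv2.INTER_CUBIC)[:,:,::-1]; cv2.imwrite('pics/c11.png',a)
E
```

```text
25.2 [ 0.5685 -0.3569  0.0562] ty az 1.1 q [-0.68  0.51  1.53  0.    1.11 -0.7 ] F [-0.5 -0.1  0.6] w 0.0616
3 x shift [-0.0, -0.15, 1.47]
```

View pics/c11.png

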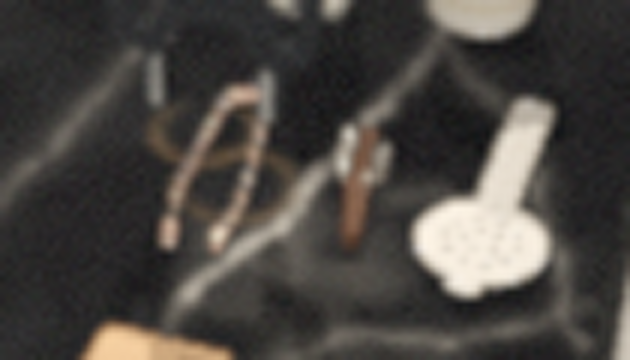

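Tongs unmoved: tips at (168,240) and (217,240), fingers straddling them. Descend and close.

send_rows(
  steps=[
    [0,-0.45,1,0,0,0],
    [0,0,1.2,0,0,0],
    [0,0,1.2,0,0,0],
    [0,0,0.6,0,0,0],
    [0,0,0.3,0,0,0],
    [0,0,0,0,0,0],
    [0,0,0,0,0,0],
  ],
)

```text
time_s: 25.95
ee_pos: [0.5645, -0.3573, 0.0137]
tool_rot: [0.0, 0.7, 0.715, 0.0]
wrist_force: [0.2, -0.3, 0.1]
grip_width: 0.0615
finger_force: 0.0
```

send_rows(
  steps=[
    [0,0,0,0,0,0],
    [0,0,0,0,0,0],
    [0,0,0,0,0,0],
    [0,0,0,0,0,0],
    [0,0,0,0,0,0],
    [0,0,0,0,0,0],
    [0,0,0,0,0,0],
  ],
  gripper=35,
  grip_force=40,
)

```text
time_s: 26.65
ee_pos: [0.5649, -0.3576, 0.0144]
tool_rot: [0.001, 0.7, 0.715, 0.0]
wrist_force: [-0.1, 0.2, 5.7]
grip_width: 0.0424
finger_force: 41.2
```

send_rows(
  steps=[
    [0,0,-1,0,0,0],
    [0,0,-2,0,0,0],
    [0,0,-3,0,0,0],
    [0,0,-3,0,0,0],
    [0,0,0,0,0,0],
    [0,0,0,0,0,0],
  ],
)

```text
time_s: 27.25
ee_pos: [0.5644, -0.3573, 0.1043]
tool_rot: [0.001, 0.7, 0.714, 0.0]
wrist_force: [0.6, -0.3, -1.2]
grip_width: 0.0425
finger_force: 40.8
```

send_rows(
  steps=[
    [0,0,0,0,0,0.15],
    [0,0,0,0,0,0.15],
    [0,0,0,0,0,0.15],
    [0,0,0,0,0,0.15],
    [0,0,0,0,0,0.15],
    [0,0,0,0,0,0.15],
    [0,0,0,0,0,0.15],
    [0,0,0,0,0,0.15],
    [0,0,0,0,0,0.15],
    [0,0,0,0,0,0.15],
    [0,0,0,0,0,0.15],
    [0,0,0,0,0,0],
  ],
)

```text
time_s: 28.45
ee_pos: [0.563, -0.3562, 0.1011]
tool_rot: [-0.001, 1.0, -0.03, -0.002]
wrist_force: [0.2, -0.6, -0.7]
grip_width: 0.0428
finger_force: 40.7
```

```bash
python3 g.py 3 .4731 -.0847 .1 -93.3
```

```text
28.45 [ 0.563  -0.3562  0.1011] ty az -93.4 q [-0.68  0.45  1.52 -0.    1.18  0.95] F [ 0.2 -0.6 -0.7] w 0.0428
1 x rot [-0.0024, 0.0034, -0.002]
10 x shift [-1.05, -2.66, 0.01]
```

send_rows(
  steps=[
    [-1.05,-2.66,0,0,0,0],
    [-1.05,-2.66,0,0,0,0],
    [-1.05,-2.66,0,0,0,0],
    [-1.05,-2.66,0,0,0,0],
    [-1.05,-2.66,0,0,0,0],
    [-1.05,-2.66,0,0,0,0],
    [-1.05,-2.66,0,0,0,0],
    [-1.05,-2.66,0,0,0,0],
    [-1.05,-2.66,0,0,0,0],
    [-1.05,-2.66,0,0,0,0],
    [0,0,3,0,0,0],
    [0,0,2,0,0,0],
  ],
)

```text
time_s: 29.65
ee_pos: [0.4737, -0.0842, 0.0519]
tool_rot: [-0.0, 1.0, -0.026, -0.001]
wrist_force: [-0.2, -0.6, -1.0]
grip_width: 0.042
finger_force: 40.8
```

send_rows(
  steps=[
    [0,0,0,0,0,0],
    [0,0,0,0,0,0],
  ],
)

```text
time_s: 29.85
ee_pos: [0.4741, -0.0853, 0.0529]
tool_rot: [-0.0, 1.0, -0.028, -0.001]
wrist_force: [0.2, -0.1, -0.1]
grip_width: 0.0424
finger_force: 40.8
```

```bash
python3 g.py 3 .4731 -.0847 .0205 -93.3; python3 - <<'E'
from h import *
s=snap('side'); o=(215,160,335,260)
cv2.imwrite('pics/c12.png',cv2.resize(s['frame'][o[1]:o[3],o[0]:o[2]],None,fx=6,fy=6,interpolation=cv2.INTER_CUBIC)[:,:,::-1])
E
```

```text
29.85 [ 0.4741 -0.0853  0.0529] ty az -93.2 q [-0.34  0.11  2.04  0.    0.99  1.28] F [ 0.2 -0.1 -0.1] w 0.0424
2 x shift [-0.05, -0.03, 1.62]
```

View pics/c12.png

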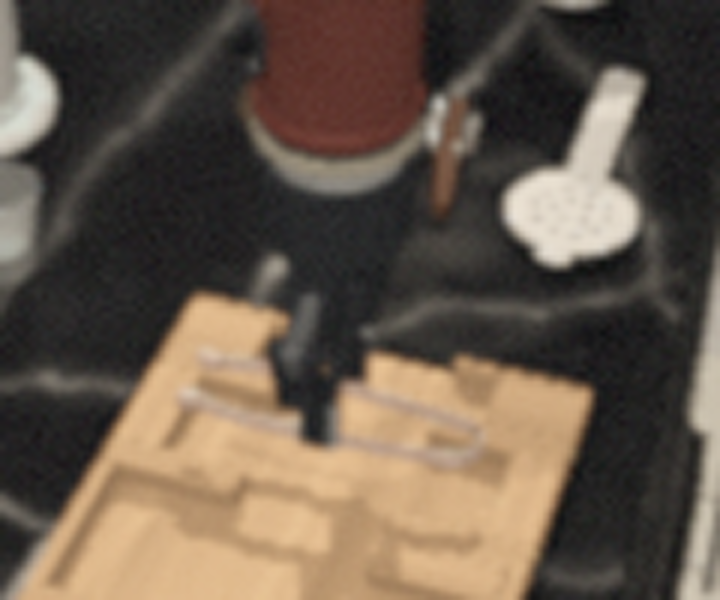

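Tongs held level over pocket b: tips at (182,395) and (210,355), loop end at (485,445). I'll check their centring numerically.

```bash
python3 - <<'E'
from h import *
s=snap('side'); r=np.load('r.npy',allow_pickle=True).item()['tray']; c,sn=np.cos(r[2]),np.sin(r[2])
for q in[(178,398),(206,353),(487,445)]:
    w=p2w(s,215+q[0]/6-.5,160+q[1]/6-.5,.0475)[:2]; L=(w-r[:2])@np.array([[c,-sn],[sn,c]])-[0,-.064]; print(w.round(4),(L*1000).round(1))
E
```

```text
[ 0.555  -0.0676] [80.8 21.8]
[ 0.5517 -0.1039] [ 79.5 -14.6]
[ 0.3941 -0.0801] [-79.2   0.1]
```

Centred within 2 mm. Lower and release.

send_rows(
  steps=[
    [0,0,1.5,0,0,0],
    [0,0,1,0,0,0],
    [0,0,0.4,0,0,0],
    [0,0,0.3,0,0,0],
    [0,0,0,0,0,0],
    [0,0,0,0,0,0],
  ],
)

```text
time_s: 30.55
ee_pos: [0.4752, -0.0856, 0.0218]
tool_rot: [0.0, 1.0, -0.029, 0.0]
wrist_force: [0.2, -0.7, -0.8]
grip_width: 0.0426
finger_force: 40.9
```

send_rows(
  steps=[
    [0,0,0,0,0,0],
    [0,0,0,0,0,0],
    [0,0,0,0,0,0],
    [0,0,0,0,0,0],
    [0,0,-1,0,0,0],
    [0,0,-3,0,0,0],
    [0,0,-4,0,0,0],
    [0,0,-3,0,0,0],
    [0,0,0,0,0,0],
    [0,0,0,0,0,0],
  ],
  gripper=62,
)

```text
time_s: 31.55
ee_pos: [0.4756, -0.0857, 0.1328]
tool_rot: [0.0, 1.0, -0.029, 0.001]
wrist_force: [0.2, 0.1, -0.0]
grip_width: 0.0532
finger_force: 0.0
```

```bash
cat > tools.py <<'E'
from fit import *
# where do corkscrew & strainer lie: side-view masks
r=np.load('r.npy',allow_pickle=True).item()
def look():
    s=snap('side'); t0=np.load('side0.npy',allow_pickle=True).item(); o=(270,165,335,210)
    out={}
    for n,c in(('old',t0),('new',s)):
        f=c['frame'][o[1]:o[3],o[0]:o[2]].astype(int); m=(f.min(2)>150).astype(np.uint8)
        k,l,st_,ce=cv2.connectedComponentsWithStats(m); i=1+np.argmax(st_[1:,4]); ys,xs=np.nonzero(l==i)
        W=np.array([p2w(c,x+o[0],y+o[1],.011)[:2] for x,y in zip(xs,ys)]); b=W.mean(0);
        u,_,v=np.linalg.svd(W-b,full_matrices=False); print(n,'strainer',len(xs),b.round(4),np.degrees(np.arctan2(v[0][1],v[0][0])).round(1))
        m=((f[...,0]-f[...,2]>28)&(f[...,0]<150)&(f[...,0]>60)).astype(np.uint8); m=cv2.morphologyEx(m,cv2.MORPH_CLOSE,np.ones((3,3)))
        k,l,st_,ce=cv2.connectedComponentsWithStats(m); i=1+np.argmax(st_[1:,4]); ys,xs=np.nonzero(l==i)
        W=np.array([p2w(c,x+o[0],y+o[1],.012)[:2] for x,y in zip(xs,ys)]); b=W.mean(0); u,_,v=np.linalg.svd(W-b,full_matrices=False)
        print(n,'cork',len(xs),b.round(4),np.degrees(np.arctan2(v[0][1],v[0][0])).round(1),np.ptp((W-b)@v[0]).round(3))
    d=np.abs(cv2.GaussianBlur(t0['frame'],(5,5),0).astype(int)-cv2.GaussianBlur(s['frame'],(5,5),0)).sum(2)[o[1]:o[3],o[0]:o[2]]; print('diff',d.max(),(d>60).sum())
look()
E
python3 tools.py; python3 - <<'E'
from math import *
x,y,a=.4769,-.359,.1205   # handle centre
print('cork grasp',x-sin(a)*.02,y+cos(a)*.02,'az',degrees(a))
E
python3 g.py 4 .4745 -.339 .13 6.9
```

```text
old strainer 365 [ 0.3913 -0.3442] 87.0
old cork 71 [ 0.4754 -0.3511] 96.8 0.117
new strainer 357 [ 0.3911 -0.3433] 87.0
new cork 68 [ 0.4754 -0.3508] 96.8 0.116
diff 303 274
cork grasp 0.47449582806755725 -0.3391450268869672 az 6.90414143132642
31.6 [ 0.4746 -0.0854  0.1315] ty az -93.3 q [-0.34 -0.01  2.    0.    1.16  1.29] F [ 0.8 -0.2 -0.3] w 0.053
15 x rot [-0.0, 0.0, -0.1166]
7 x shift [-3.6, -0.44, 0.02]
```

Corkscrew and strainer haven't moved; next is the corkscrew.

send_rows(
  steps=[
    [0,0,0,0,0,-0.1457],
    [0,0,0,0,0,-0.1457],
    [0,0,0,0,0,-0.1457],
    [0,0,0,0,0,-0.1457],
    [0,0,0,0,0,-0.1457],
    [0,0,0,0,0,-0.1457],
    [0,0,0,0,0,-0.1457],
    [0,0,0,0,0,-0.1457],
    [0,0,0,0,0,-0.1457],
    [0,0,0,0,0,-0.1457],
    [0,0,0,0,0,-0.1457],
    [0,0,0,0,0,-0.1457],
  ],
  gripper=42,
)

```text
time_s: 32.8
ee_pos: [0.4735, -0.0851, 0.1295]
tool_rot: [-0.002, 0.661, 0.75, -0.001]
wrist_force: [0.5, -0.5, -0.6]
grip_width: 0.036
finger_force: 0.0
```

send_rows(
  steps=[
    [-3.6,-0.44,0,0,0,0],
    [-3.6,-0.44,0,0,0,0],
    [-3.6,-0.44,0,0,0,0],
    [-3.6,-0.44,0,0,0,0],
    [-3.6,-0.44,0,0,0,0],
    [-3.6,-0.44,0,0,0,0],
    [-3.6,-0.44,0,0,0,0],
    [0,0,3.5,0,0,0],
    [0,0,3.5,0,0,0],
    [0,0,1.5,0,0,0],
    [0,0,0,0,0,0],
    [0,0,0,0,0,0],
  ],
)

```text
time_s: 34.0
ee_pos: [0.4744, -0.3391, 0.0466]
tool_rot: [-0.0, 0.664, 0.748, 0.0]
wrist_force: [-1.1, 0.1, 0.8]
grip_width: 0.0359
finger_force: 0.0
```

```bash
python3 g.py 2 .4745 -.339 .014 6.9; python3 tools.py
```

```text
34.0 [ 0.4744 -0.3391  0.0466] ty az 6.9 q [-0.76  0.34  1.78 -0.    1.02 -0.88] F [-1.1  0.1  0.8] w 0.0359
2 x shift [0.01, 0.0, 1.63]
old strainer 365 [ 0.3913 -0.3442] 87.0
old cork 71 [ 0.4754 -0.3511] 96.8 0.117
new strainer 373 [ 0.3913 -0.3448] 87.3
new cork 73 [ 0.4752 -0.3496] 97.0 0.117
diff 263 181
```

send_rows(
  steps=[
    [0,0,1.5,0,0,0],
    [0,0,1,0,0,0],
    [0,0,0.5,0,0,0],
    [0,0,0.2,0,0,0],
    [0,0,0,0,0,0],
    [0,0,0,0,0,0],
  ],
)

```text
time_s: 34.65
ee_pos: [0.4745, -0.3396, 0.0147]
tool_rot: [0.0, 0.664, 0.748, -0.0]
wrist_force: [0.8, -0.4, 0.8]
grip_width: 0.0359
finger_force: 0.0
```

send_rows(
  steps=[
    [0,0,0,0,0,0],
    [0,0,0,0,0,0],
    [0,0,0,0,0,0],
    [0,0,0,0,0,0],
    [0,0,0,0,0,0],
    [0,0,0,0,0,0],
    [0,0,0,0,0,0],
  ],
  gripper=5,
)

```text
time_s: 35.35
ee_pos: [0.4747, -0.3398, 0.0151]
tool_rot: [0.0, 0.664, 0.748, -0.0]
wrist_force: [-1.4, -0.5, 5.4]
grip_width: 0.0117
finger_force: 39.6
```

send_rows(
  steps=[
    [0,0,-1,0,0,0],
    [0,0,-2,0,0,0],
    [0,0,-3,0,0,0],
    [0,0,-3,0,0,0],
    [0,0,0,0,0,0],
    [0,0,0,0,0,0],
  ],
)

```text
time_s: 35.95
ee_pos: [0.4746, -0.3395, 0.1052]
tool_rot: [0.001, 0.664, 0.748, 0.0]
wrist_force: [0.9, -0.9, -1.5]
grip_width: 0.0113
finger_force: 39.0
```

send_rows(
  steps=[
    [0,0,0,0,0,0.1457],
    [0,0,0,0,0,0.1457],
    [0,0,0,0,0,0.1457],
    [0,0,0,0,0,0.1457],
    [0,0,0,0,0,0.1457],
    [0,0,0,0,0,0.1457],
    [0,0,0,0,0,0.1457],
    [0,0,0,0,0,0.1457],
    [0,0,0,0,0,0.1457],
    [0,0,0,0,0,0.1457],
    [0,0,0,0,0,0.1457],
    [0,0,0,0,0,0.1457],
  ],
)

```text
time_s: 37.15
ee_pos: [0.4731, -0.3382, 0.1021]
tool_rot: [-0.001, 0.999, -0.032, -0.002]
wrist_force: [-0.1, -0.3, -0.8]
grip_width: 0.0116
finger_force: 39.0
```

send_rows(
  steps=[
    [0,0,0,0,0,0],
    [0,0,0,0,0,0],
  ],
)

```text
time_s: 37.35
ee_pos: [0.4736, -0.3387, 0.103]
tool_rot: [-0.001, 1.0, -0.027, -0.001]
wrist_force: [0.4, -0.2, -0.5]
grip_width: 0.0116
finger_force: 39.0
```

```bash
python3 - <<'E'
import numpy as np
r=np.load('r.npy',allow_pickle=True).item()['tray'];c,s=np.cos(r[2]),np.sin(r[2])
for x,y in((.0195,-.1335),(-.012,.027)): print(r[0]+c*x-s*y,r[1]+s*x+c*y)
E
python3 g.py 3 .4885 -.1552 .1 -93.3
```

```text
0.48858361018520313 -0.15522124028061562
0.4662944265489025 0.006814843024391712
37.35 [ 0.4736 -0.3387  0.103 ] ty az -93.1 q [-0.76  0.26  1.76  0.    1.13  0.87] F [ 0.4 -0.2 -0.5] w 0.0116
1 x rot [-0.0017, 0.002, 0.0033]
7 x shift [0.06, -2.63, 0.04]
```

send_rows(
  steps=[
    [0.06,-2.63,0,0,0,0],
    [0.06,-2.63,0,0,0,0],
    [0.06,-2.63,0,0,0,0],
    [0.06,-2.63,0,0,0,0],
    [0.06,-2.63,0,0,0,0],
    [0.06,-2.63,0,0,0,0],
    [0.06,-2.63,0,0,0,0],
    [0,0,3,0,0,0],
    [0,0,1.5,0,0,0],
    [0,0,0,0,0,0],
    [0,0,0,0,0,0],
  ],
)

```text
time_s: 38.45
ee_pos: [0.489, -0.1558, 0.0593]
tool_rot: [-0.0, 1.0, -0.028, -0.0]
wrist_force: [-0.2, 0.8, -0.7]
grip_width: 0.0116
finger_force: 39.1
```

```bash
python3 g.py 3 .4885 -.1552 .021 -93.3; python3 - <<'E'
from h import *
r=np.load('r.npy',allow_pickle=True).item()['tray'];c,sn=np.cos(r[2]),np.sin(r[2])
o=env.get_obs(); z=o['ee_pos'][2]-.015
for n in('side','top'):
    s=snap(n); f=s['frame'].astype(int)
    # sample saliency on object plane grid: rows tray y, cols tray x
    print(n)
    for y in np.arange(-.158,-.104,.005):
        L=''
        for x in np.arange(-.075,.076,.006):
            p=w2p(s,[r[0]+c*x-sn*y,r[1]+sn*x+c*y,z+.010]); q=cv2.getRectSubPix(s['frame'],(1,1),tuple(map(float,p)))[0,0].astype(int)
            L+='#' if q.max()<60 else 'M' if q.max()-q.min()<35 and q.min()>110 else 'h' if q[0]<165 and q[0]-q[2]>25 and q[2]<75 else 'w' if q[0]-q[2]>40 else '.'
        print(round(y*1000),L)
E
```

```text
38.45 [ 0.489  -0.1558  0.0593] ty az -93.2 q [-0.46  0.17  1.96 -0.    1.01  1.17] F [-0.2  0.8 -0.7] w 0.0116
2 x shift [-0.03, -0.03, 1.92]
side
-158 ..........#####.#####.....
-153 ............###..#####.MM.
-148 ###.....M....#...#####.MM.
-143 ###.MMMMMMMM.....#####.MM.
-138 ###.MMMMMMMMh....#.hhh....
-133 ###......hwh.Mh..#.hhh....
-128 ###.hhhhhhhh.M..##.hhh....
-123 ###.hhhhhhhh....##.hhh....
-118 .hhhhhh...........hhhh...h
-113 wwwwwh...........wwwwwwwww
-108 wwwww............wwwwwwwww
top
-158 hhhhh##hhhhhhhhhhhhhhhhhhh
-153 wwwhhhhhhhhhhhhhhhhhhhhhhh
-148 wwwhhhhhhhhhhhhhhhhhhhhhhh
-143 wwhhhhhhhhhhhhhhhhhhhhhhhh
-138 hhhhhhhhhhhhhhhhhhhhhhhhhh
-133 hhhhhhhhhhhhhhhhhhhhhhhhhh
-128 hhhhhhhhhhhhhhhhhhhhhhhhhh
-123 hhhhhwwwwwwwhhhhhhhhhhhhhh
-118 hhhhwwwwwwwwhhhhhhhhhhhhhh
-113 hhhwwwwwwwwwwhhhhhhhhhhhhh
-108 wwwwwwwwwwwwwhhhhhhhhhhhhh
```

```bash
python3 - <<'E'
from h import *
x,y,a=.4769,-.359,.1205
for n in('top0','side0'):
    s=np.load(n+'.npy',allow_pickle=True).item(); print(n, 'cols: across -30..30mm (local x from handle centre)')
    for ly in(.03,.02,0,-.01,-.02,-.03,-.04,-.05):
        L=[]
        for lx in np.arange(-.027,.028,.003):
            p=w2p(s,[x+np.cos(a)*lx-np.sin(a)*ly,y+np.sin(a)*lx+np.cos(a)*ly,.010]); q=cv2.getRectSubPix(s['frame'],(1,1),tuple(map(float,p)))[0,0].astype(int); L.append('%3d/%-3d'%(q[0],q[2]))
        print(int(ly*1000),' '.join(L))
E
```

```text
top0 cols: across -30..30mm (local x from handle centre)
30  37/30   39/30   41/35   44/38   45/36   49/35   63/35   87/40  106/46  114/50  104/45   83/40   62/38   51/39   52/43   56/46   54/46   59/49   71/57 
20  40/31   39/31   39/34   38/34   40/34   47/34   60/34   84/38  107/49  116/51  110/47   92/41   67/40   52/40   46/38   48/39   53/41   60/49   77/60 
0  59/46   57/49   53/44   54/44   59/49   73/60  102/79  126/93  132/87  127/71  118/55  103/49   81/46   63/45   46/41   39/36   57/44   94/71  131/100
-10  45/39   45/38   48/38   62/49   93/72  110/82  113/80  111/70  112/56  114/51  118/63  132/92  157/135 175/156 145/130 114/97  108/85  142/110 167/128
-20  39/33   38/33   41/33   58/44   86/64  104/79  106/72  110/63  116/56  116/51  113/54  128/84  147/110 155/121 139/111 125/97  136/105 149/114 147/112
-30  24/21   25/22   33/26   57/43   80/59   95/69   99/69   96/53  105/48  110/47  112/53  115/72  140/109 162/132 163/132 142/113 111/86   91/71   70/56 
-40  22/21   22/20   29/23   47/34   67/51   80/60   85/57   91/48  104/44  112/49  116/63  134/96  164/138 193
[... 801 characters left out ...]
2/86  126/80  137/108 171/150 174/157 155/139 129/114 127/111 125/110 116/102
-20  35/35   33/34   45/42   75/65  116/100 142/124 135/113 125/93  120/76  124/72  125/75  138/105 165/143 186/167 169/150 127/111  96/84   75/66   64/56 
-30  32/33   32/32   46/41   83/70  130/112 143/124 136/112 123/91  119/75  120/71  123/80  137/104 160/135 170/149 147/128 110/95   71/62   43/39   36/35 
-40  29/30   30/29   33/32   56/50   81/71   95/81  100/79  109/74  118/72  121/73  126/86  144/119 177/157 170/152 137/122  90/80   49/45   37/35   32/30 
-50  30/31   32/32   33/33   35/34   36/35   41/38   62/46   92/61  113/73  122/80  121/84  132/110 155/139 159/146 131/121  80/74   44/42   30/29   29/29
```

The worm is at local x −13..−5, y −48..−4, as described, so the placement offset is right. Lowering and releasing.

send_rows(
  steps=[
    [-0.03,-0.06,1.5,0,0,0],
    [0,0,1.3,0,0,0],
    [0,0,0.5,0,0,0],
    [0,0,0.3,0,0,0],
    [0,0,0.15,0,0,0],
    [0,0,0,0,0,0],
    [0,0,0,0,0,0],
  ],
)

```text
time_s: 39.25
ee_pos: [0.4893, -0.1554, 0.0224]
tool_rot: [0.0, 1.0, -0.029, 0.0]
wrist_force: [-0.8, 0.1, -0.4]
grip_width: 0.0117
finger_force: 39.1
```

send_rows(
  steps=[
    [0,0,0,0,0,0],
    [0,0,0,0,0,0],
    [0,0,0,0,0,0],
    [0,0,-1,0,0,0],
    [0,0,-3,0,0,0],
    [0,0,-4,0,0,0],
    [0,0,-3,0,0,0],
    [0,0,0,0,0,0],
    [0,0,0,0,0,0],
  ],
  gripper=32,
)

```text
time_s: 40.15
ee_pos: [0.4897, -0.1555, 0.1334]
tool_rot: [0.001, 1.0, -0.029, 0.001]
wrist_force: [0.1, 0.3, -1.4]
grip_width: 0.0275
finger_force: 0.0
```

```bash
python3 tools.py; python3 g.py 4 .39 -.385 .13 -2.9; python3 - <<'E'
from h import *
r=np.load('r.npy',allow_pickle=True).item()['tray'];c,sn=np.cos(r[2]),np.sin(r[2])
s=snap('side')
for y in np.arange(-.150,-.106,.003):
    L=[]
    for x in np.arange(-.069,.070,.012):
        p=w2p(s,[r[0]+c*x-sn*y,r[1]+sn*x+c*y,.017]); q=cv2.getRectSubPix(s['frame'],(1,1),tuple(map(float,p)))[0,0].astype(int); L.append('%3d/%-3d'%(q[0],q[2]))
    print(round(y*1000),' '.join(L))
E
```

```text
old strainer 365 [ 0.3913 -0.3442] 87.0
old cork 71 [ 0.4754 -0.3511] 96.8 0.117
new strainer 359 [ 0.3912 -0.3436] 87.1
40.2 [ 0.4887 -0.1551  0.132 ] ty az -93.3 q [-0.46  0.06  1.92 -0.    1.16  1.17] F [-0.2  0.2 -0.1] w 0.0272
14 x rot [-0.0, 0.0, -0.1127]
7 x shift [-3.35, -1.24, 0.03]
-150 164/97  172/103 174/107  70/61   71/62   71/63   61/54   94/82   75/67  120/73  175/105 172/104
-147 192/116 188/113 187/125 108/95  110/96  104/90   52/46   90/78   82/71  134/81  190/116 193/118
-144 199/121 182/110 184/137 148/134 147/130 137/119  59/46   83/70   92/76  143/86  189/115 191/116
-141 203/124 174/107 182/150 177/160 180/159 165/144  71/51   86/64  101/75  150/89  177/105 182/109
-138 206/128 165/105 175/152 177/156 178/152 154/126  95/64   99/62  112/75  149/87  162/94  174/103
-135 208/129 157/99  154/125 156/127 158/127 140/103 122/88  114/68  121/75  142/82  144/82  170/100
-132 209/129 151/93  134/96  136/95  134/90  125/79  147/117 122/69  125/75  131/75  129/73  169/98 
-129 210/131 149/87  118/69  119/70  119/70  118/71  162/137 119/68  121/71  119/67  117/66  166/96 
[... 466 characters left out ...]
152/86  153/87  149/84  183/107 172/101
-111 217/136 202/123 183/112 175/119 166/117 171/116 183/111 176/104 175/102 172/100 203/124 183/109
-108 217/137 211/131 204/127 185/119 178/116 180/115 194/118 190/115 190/114 187/112 214/134 198/121Traceback (most recent call last):
  File "tools.py", line 17, in <module>
    look()
    ~~~~^^
  File "tools.py", line 13, in look
    k,l,st_,ce=cv2.connectedComponentsWithStats(m); i=1+np.argmax(st_[1:,4]); ys,xs=np.nonzero(l==i)
                                                        ~~~~~~~~~^^^^^^^^^^^
    return _wrapfunc(a, 'argmax', axis=axis, out=out, **kwds)
    return bound(*args, **kwds)
ValueError: attempt to get argmax of an empty sequence
```

Corkscrew lies in the short pocket. Strainer unmoved; going for it.

send_rows(
  steps=[
    [0,0,0,0,0,-0.1435],
    [0,0,0,0,0,-0.1435],
    [0,0,0,0,0,-0.1435],
    [0,0,0,0,0,-0.1435],
    [0,0,0,0,0,-0.1435],
    [0,0,0,0,0,-0.1435],
    [0,0,0,0,0,-0.1435],
    [0,0,0,0,0,-0.1435],
    [0,0,0,0,0,-0.1435],
    [0,0,0,0,0,-0.1435],
    [0,0,0,0,0,-0.1435],
  ],
  gripper=52,
)

```text
time_s: 41.35
ee_pos: [0.4878, -0.1547, 0.1301]
tool_rot: [-0.002, 0.723, 0.691, -0.001]
wrist_force: [0.4, 0.2, 0.3]
grip_width: 0.0443
finger_force: 0.0
```

send_rows(
  steps=[
    [-3.35,-1.24,0,0,0,0],
    [-3.35,-1.24,0,0,0,0],
    [-3.35,-1.24,0,0,0,0],
    [-3.35,-1.24,0,0,0,0],
    [-3.35,-1.24,0,0,0,0],
    [-3.35,-1.24,0,0,0,0],
    [-3.35,-1.24,0,0,0,0],
    [0,0,3.5,0,0,0],
    [0,0,3.5,0,0,0],
    [0,0,1,0,0,0],
    [0,0,0,0,0,0],
    [0,0,0,0,0,0],
  ],
)

```text
time_s: 42.55
ee_pos: [0.3909, -0.3851, 0.0525]
tool_rot: [0.0, 0.725, 0.689, -0.0]
wrist_force: [0.7, 0.2, -0.0]
grip_width: 0.0445
finger_force: 0.0
```

```bash
python3 g.py 2 .39 -.385 .0125 -2.9; python3 tools.py 2>/dev/null
```

```text
42.55 [ 0.3909 -0.3851  0.0525] ty az -2.9 q [-0.92  0.26  1.87 -0.    1.01 -0.87] F [ 0.7  0.2 -0. ] w 0.0445
3 x shift [0.0, -0.03, 1.33]
old strainer 365 [ 0.3913 -0.3442] 87.0
old cork 71 [ 0.4754 -0.3511] 96.8 0.117
new strainer 360 [ 0.3916 -0.3441] 87.6
new cork 11 [ 0.5508 -0.376 ] 93.9 0.033
diff 267 299
```

send_rows(
  steps=[
    [0,-0.05,1.5,0,0,0],
    [0,0,1.5,0,0,0],
    [0,0,0.6,0,0,0],
    [0,0,0.3,0,0,0],
    [0,0,0,0,0,0],
    [0,0,0,0,0,0],
  ],
)

```text
time_s: 43.2
ee_pos: [0.3901, -0.3852, 0.0132]
tool_rot: [0.0, 0.725, 0.689, -0.0]
wrist_force: [0.1, 0.7, 0.3]
grip_width: 0.0443
finger_force: 0.0
```

send_rows(
  steps=[
    [0,0,0,0,0,0],
    [0,0,0,0,0,0],
    [0,0,0,0,0,0],
    [0,0,0,0,0,0],
    [0,0,0,0,0,0],
    [0,0,0,0,0,0],
    [0,0,0,0,0,0],
  ],
  gripper=12,
  grip_force=50,
)

```text
time_s: 43.9
ee_pos: [0.3902, -0.3855, 0.0134]
tool_rot: [0.001, 0.725, 0.689, -0.0]
wrist_force: [-1.7, -0.4, 4.4]
grip_width: 0.0221
finger_force: 48.8
```

send_rows(
  steps=[
    [0,0,-1,0,0,0],
    [0,0,-2,0,0,0],
    [0,0,-3,0,0,0],
    [0,0,-3,0,0,0],
    [0,0,0,0,0,0],
    [0,0,0,0,0,0],
  ],
)

```text
time_s: 44.5
ee_pos: [0.3901, -0.3851, 0.1035]
tool_rot: [0.001, 0.725, 0.689, -0.0]
wrist_force: [0.4, -0.3, -1.5]
grip_width: 0.0221
finger_force: 49.0
```

send_rows(
  steps=[
    [0,0,0,0,0,0.1435],
    [0,0,0,0,0,0.1435],
    [0,0,0,0,0,0.1435],
    [0,0,0,0,0,0.1435],
    [0,0,0,0,0,0.1435],
    [0,0,0,0,0,0.1435],
    [0,0,0,0,0,0.1435],
    [0,0,0,0,0,0.1435],
    [0,0,0,0,0,0.1435],
    [0,0,0,0,0,0.1435],
    [0,0,0,0,0,0.1435],
    [0,0,0,0,0,0],
  ],
)

```text
time_s: 45.7
ee_pos: [0.389, -0.3837, 0.1009]
tool_rot: [-0.002, 1.0, -0.03, -0.001]
wrist_force: [-0.3, 0.5, -1.6]
grip_width: 0.0223
finger_force: 49.0
```

```bash
python3 g.py 3 .4663 .0068 .1 -93.3
```

```text
45.7 [ 0.389  -0.3837  0.1009] ty az -93.4 q [-0.92  0.18  1.85  0.    1.11  0.71] F [-0.3  0.5 -1.6] w 0.0223
1 x rot [-0.0031, 0.0026, -0.0018]
14 x shift [0.39, -2.82, 0.01]
```

send_rows(
  steps=[
    [0.45,-3.28,0,0,0,0],
    [0.45,-3.28,0,0,0,0],
    [0.45,-3.28,0,0,0,0],
    [0.45,-3.28,0,0,0,0],
    [0.45,-3.28,0,0,0,0],
    [0.45,-3.28,0,0,0,0],
    [0.45,-3.28,0,0,0,0],
    [0.45,-3.28,0,0,0,0],
    [0.45,-3.28,0,0,0,0],
    [0.45,-3.28,0,0,0,0],
    [0.45,-3.28,0,0,0,0],
    [0.45,-3.28,0,0,0,0],
  ],
)

```text
time_s: 46.9
ee_pos: [0.4659, 0.0063, 0.1019]
tool_rot: [-0.0, 1.0, -0.027, -0.001]
wrist_force: [0.1, -0.2, -1.8]
grip_width: 0.022
finger_force: 49.1
```

send_rows(
  steps=[
    [0,0,3,0,0,0],
    [0,0,1.5,0,0,0],
    [0,0,0,0,0,0],
    [0,0,0,0,0,0],
  ],
)

```text
time_s: 47.3
ee_pos: [0.466, 0.0049, 0.0574]
tool_rot: [-0.0, 1.0, -0.028, -0.001]
wrist_force: [0.4, -0.3, 0.0]
grip_width: 0.0221
finger_force: 49.1
```

```bash
python3 g.py 3 .4663 .0068 .0195 -93.3; python3 - <<'E'
from h import *
r=np.load('r.npy',allow_pickle=True).item()['tray'];c,sn=np.cos(r[2]),np.sin(r[2])
o=env.get_obs(); z=o['ee_pos'][2]-.0134
s=snap('side'); f=s['frame'].astype(int); a,b=195,190; g=f[b:300,a:310]; m=((g.max(2)-g.min(2)<50)&(g.min(2)>130)).astype(np.uint8)
k,l,S,C=cv2.connectedComponentsWithStats(m)
for i in range(1,k):
    if S[i,4]<25: continue
    ys,xs=np.nonzero(l==i); W=np.array([p2w(s,x+a,y+b,z+.0105)[:2] for x,y in zip(xs,ys)]); L=((W-r[:2])@np.array([[c,-sn],[sn,c]])-[0,.027])*1000
    print(S[i],L.min(0).round(1),L.max(0).round(1),L.mean(0).round(1))
E
```

```text
47.3 [0.466  0.0049 0.0574] ty az -93.2 q [-0.16  0.07  2.08  0.    1.    1.47] F [ 0.4 -0.3  0. ] w 0.0221
2 x shift [0.01, -0.1, 1.9]
[16  4  9 10 70] [ 204.2 -177. ] [ 241.5 -128.5] [ 221.3 -151.3]
[ 0  7  3 10 25] [ 264.5 -137.2] [285.7 -93.7] [ 274.3 -115.8]
[ 6 37  7  6 25] [180.1 -19.3] [199.5   3. ] [188.1  -7.4]
[ 33  41  32  23 437] [  2.2 -43. ] [99.5 42.6] [54.   4.2]
[ 72  56  28  13 193] [-98.5 -14.8] [-17.   12.2] [-60.3  -0.8]
[ 0 74 20 23 58] [ 99.8 103.5] [119.5 185.6] [109.6 151.4]
[ 27  78  55  25 411] [-86.8 100.1] [ 61.9 145.7] [ -6.  124.2]
```

Strainer is centred within about 2 mm over its pocket. Lower and release.

send_rows(
  steps=[
    [0,-0.12,1,0,0,0],
    [0,0,1.2,0,0,0],
    [0,0,0.8,0,0,0],
    [0,0,0.4,0,0,0],
    [0,0,0.3,0,0,0],
    [0,0,0,0,0,0],
    [0,0,0,0,0,0],
  ],
)

```text
time_s: 48.05
ee_pos: [0.467, 0.0059, 0.0211]
tool_rot: [0.0, 1.0, -0.029, 0.0]
wrist_force: [0.5, 0.2, -0.4]
grip_width: 0.0221
finger_force: 49.1
```

send_rows(
  steps=[
    [0,0,0,0,0,0],
    [0,0,0,0,0,0],
    [0,0,0,0,0,0],
    [0,0,-1,0,0,0],
    [0,0,-3,0,0,0],
    [0,0,-4,0,0,0],
    [0,0,-3,0,0,0],
    [0,0,0,0,0,0],
    [0,0,0,0,0,0],
  ],
  gripper=45,
)

```text
time_s: 48.95
ee_pos: [0.4676, 0.0059, 0.1324]
tool_rot: [0.0, 1.0, -0.029, 0.001]
wrist_force: [0.1, -1.1, -0.5]
grip_width: 0.0385
finger_force: 0.0
```

```bash
python3 g.py 3 .431 .187 .13 -90 .431 .187 .05 -90; python3 - <<'E'
from h import *
r=np.load('r.npy',allow_pickle=True).item()['tray'];c,sn=np.cos(r[2]),np.sin(r[2])
s=snap('side'); f=s['frame'].astype(int); a,b=195,190; g=f[b:300,a:310]; m=((g.max(2)-g.min(2)<50)&(g.min(2)>130)).astype(np.uint8)
k,l,S,C=cv2.connectedComponentsWithStats(m)
for i in range(1,k):
    if S[i,4]<60: continue
    ys,xs=np.nonzero(l==i); W=np.array([p2w(s,x+a,y+b,.0155)[:2] for x,y in zip(xs,ys)]); L=((W-r[:2])@np.array([[c,-sn],[sn,c]])-[0,.027])*1000
    print(S[i],L.min(0).round(1),L.max(0).round(1),L.mean(0).round(1))
E
```

```text
48.95 [0.4676 0.0059 0.1324] ty az -93.3 q [-0.16 -0.05  2.03  0.    1.16  1.47] F [ 0.1 -1.1 -0.5] w 0.0385
1 x rot [0.0003, -0.0028, -0.0581]
7 x shift [-0.52, -2.59, 0.03]
3 x shift [0.0, 0.0, 2.67]
[16  3  9 11 75] [ 226.8 -224. ] [ 266.  -167.9] [ 244.5 -193.2]
[ 33  52  66  26 737] [-97.1 -37.4] [103.3  43.4] [17.3  2.7]
[ 0 64 26 33 75] [116.3  35.7] [137.8 162.2] [125.7 112.4]
[ 27  78  55  25 408] [-80.   71.4] [ 77.2 120.3] [ 5.8 97.7]
```

Strainer is in its pocket. Now rebuild the pile, mid board first.

send_rows(
  steps=[
    [0,0,0,0,0,-0.058],
    [-0.52,-2.59,0,0,0,0],
    [-0.52,-2.59,0,0,0,0],
    [-0.52,-2.59,0,0,0,0],
    [-0.52,-2.59,0,0,0,0],
    [-0.52,-2.59,0,0,0,0],
    [-0.52,-2.59,0,0,0,0],
    [-0.52,-2.59,0,0,0,0],
    [0,0,3,0,0,0],
    [0,0,3,0,0,0],
    [0,0,2,0,0,0],
    [0,0,0,0,0,0],
  ],
  gripper=86,
)

```text
time_s: 50.2
ee_pos: [0.4261, 0.1863, 0.0465]
tool_rot: [0.001, 1.0, 0.0, -0.005]
wrist_force: [-0.9, -0.1, 0.3]
grip_width: 0.0734
finger_force: 0.0
```

send_rows(
  steps=[
    [0,0,0,0,0,0],
    [0,0,0,0,0,0],
  ],
)

```text
time_s: 50.4
ee_pos: [0.4311, 0.1874, 0.0518]
tool_rot: [-0.0, 1.0, -0.0, 0.001]
wrist_force: [0.3, -0.5, 1.2]
grip_width: 0.0736
finger_force: 0.0
```

```bash
python3 g.py 2 .431 .187 .0145 -90; python3 - <<'E'
from h import *
s=snap('side'); s1=np.load('s1.npy',allow_pickle=True).item()
for n,c in(('old',s1),('new',s)):  # wood mask extents of the mid board
    f=c['frame'].astype(int); a,b=215,290
    g=f[b:340,a:300]; m=((g[...,0]-g[...,2]>45)).astype(np.uint8); k,l,S,C=cv2.connectedComponentsWithStats(m)
    print(n,[x.tolist() for x in S[1:] if x[4]>60])
E
```

```text
50.4 [0.4311 0.1874 0.0518] ty az -90.0 q [0.24 0.09 2.07 0.   0.98 1.81] F [ 0.3 -0.5  1.2] w 0.0736
2 x shift [-0.01, 0.02, 1.86]
old [[19, 0, 58, 16, 492], [9, 5, 67, 40, 1552], [0, 34, 59, 16, 394]]
new [[47, 0, 30, 16, 325], [9, 5, 67, 40, 1301], [0, 34, 60, 16, 508]]
```

send_rows(
  steps=[
    [0,0,1.5,0,0,0],
    [0,0,1.5,0,0,0],
    [0,0,0.5,0,0,0],
    [0,0,0.2,0,0,0],
    [0,0,0,0,0,0],
    [0,0,0,0,0,0],
  ],
)

```text
time_s: 51.05
ee_pos: [0.4312, 0.1874, 0.0148]
tool_rot: [-0.0, 1.0, -0.0, 0.001]
wrist_force: [0.7, -0.2, 0.3]
grip_width: 0.0735
finger_force: 0.0
```

send_rows(
  steps=[
    [0,0,0,0,0,0],
    [0,0,0,0,0,0],
    [0,0,0,0,0,0],
    [0,0,0,0,0,0],
    [0,0,0,0,0,0],
    [0,0,0,0,0,0],
  ],
  gripper=55,
)

```text
time_s: 51.65
ee_pos: [0.4312, 0.1874, 0.0152]
tool_rot: [-0.0, 1.0, -0.0, 0.001]
wrist_force: [-1.9, 0.5, 6.7]
grip_width: 0.0597
finger_force: 52.9
```

send_rows(
  steps=[
    [0,0,-1,0,0,0],
    [0,0,-2,0,0,0],
    [0,0,-2,0,0,0],
    [0,0,-2,0,0,0],
    [0,-1.5,0,0,0,0],
    [0,-3,0,0,0,0],
    [0,-3,0,0,0,0],
    [0,-1.5,0,0,0,0],
    [0,0,1,0,0,0],
    [0,0,0,0,0,0],
    [0,0,0,0,0,0],
  ],
)

```text
time_s: 52.75
ee_pos: [0.4297, 0.2761, 0.0732]
tool_rot: [0.001, 1.0, -0.0, -0.001]
wrist_force: [0.3, -0.4, -0.9]
grip_width: 0.0599
finger_force: 54.7
```

```bash
python3 g.py 2 .431 .278 .0305 -90
```

```text
52.75 [0.4297 0.2761 0.0732] ty az -90.0 q [ 0.42  0.15  1.96 -0.    1.04  1.99] F [ 0.3 -0.4 -0.9] w 0.0599
3 x shift [0.04, -0.06, 1.42]
```

send_rows(
  steps=[
    [0,-0.12,1.5,0,0,0],
    [0,0,1.5,0,0,0],
    [0,0,0.8,0,0,0],
    [0,0,0.4,0,0,0],
    [0,0,0,0,0,0],
    [0,0,0,0,0,0],
  ],
)

```text
time_s: 53.35
ee_pos: [0.431, 0.2784, 0.0325]
tool_rot: [-0.0, 1.0, -0.0, 0.0]
wrist_force: [-0.3, -0.2, -1.4]
grip_width: 0.0597
finger_force: 54.7
```

Next: 2 mm lower, release, lift, and set up for the top board at (0.422, 0.402).

send_rows(
  steps=[
    [0,0,0.25,0,0,0],
    [0,0,0,0,0,0],
    [0,0,0,0,0,0],
  ],
)

```text
time_s: 53.65
ee_pos: [0.4306, 0.2786, 0.0297]
tool_rot: [-0.0, 1.0, -0.0, 0.0]
wrist_force: [0.4, -0.5, -1.0]
grip_width: 0.0599
finger_force: 54.7
```

send_rows(
  steps=[
    [0,0,0,0,0,0],
    [0,0,0,0,0,0],
    [0,0,0,0,0,0],
    [0,0,-1,0,0,0],
    [0,0,-3,0,0,0],
    [0,0,-3,0,0,0],
    [-0.27,-3.1,0,0,0,0],
    [-0.27,-3.1,0,0,0,0],
    [-0.27,-3.1,0,0,0,0],
    [-0.27,-3.1,0,0,0,0],
    [0,0,3,0,0,0],
    [0,0,0,0,0,0],
  ],
  gripper=82,
)

```text
time_s: 54.85
ee_pos: [0.4173, 0.4017, 0.0668]
tool_rot: [0.002, 1.0, 0.001, -0.002]
wrist_force: [-0.8, -1.1, -0.6]
grip_width: 0.0701
finger_force: 0.0
```

```bash
python3 g.py 2 .422 .402 .017 -90; python3 - <<'E'
from h import *
s=snap('side'); s1=np.load('s1.npy',allow_pickle=True).item(); a,b=190,300
g=s['frame'][b:384,a:320].astype(int); 
for z,nm in((.028,'mid'),(.014,'low')):
    pass
# eyelet of mid: expected at TCPgrip+(.069,0)
p=w2p(s,[.500,.278,.028]); print('expect eyelet',p); x,y=map(int,p.round())
print(s['frame'][y-5:y+6,x-6:x+7].sum(2))
# top board mask at table
print(w2p(s,[.422,.402,.014]))
E
```

```text
54.85 [0.4173 0.4017 0.0668] ty az -89.9 q [ 0.63  0.31  1.78 -0.    1.06  2.2 ] F [-0.8 -1.1 -0.6] w 0.0701
1 x rot [0.0035, 0.0047, 0.0014]
3 x shift [0.16, -0.01, 1.66]
expect eyelet [219.37828575 334.83791943]
[[205 202 176 170 187 225 245 238 209 158 141 137 150]
 [180 162 149 160 212 239 245 219 179 137 132 135 147]
 [153 147 133 141 183 194 192 174 148 145 131 141 135]
 [128 144 144 132 147 155 149 142 142 138 146 144 148]
 [134 144 142 132 146 131 145 130 128 144 137 138 141]
 [140 150 130 136 135 138 149 149 129 144 135 131 141]
 [143 138 138 134 134 133 130 137 147 139 150 140 147]
 [148 136 141 137 138 137 148 136 141 139 135 145 135]
 [140 138 130 142 135 133 142 136 153 139 134 133 139]
 [130 128 147 145 142 136 134 141 140 132 141 132 139]
 [143 139 129 136 148 142 133 144 146 146 134 139 141]]
[232.28412396 402.63577142]
```

send_rows(
  steps=[
    [0.1,0,1.5,0,0,0],
    [0,0,1.5,0,0,0],
    [0,0,1.2,0,0,0],
    [0,0,0.8,0,0,0],
    [0,0,0,0,0,0],
    [0,0,0,0,0,0],
  ],
)

```text
time_s: 55.5
ee_pos: [0.4208, 0.4023, 0.0194]
tool_rot: [0.0, 1.0, -0.0, -0.0]
wrist_force: [0.7, 0.4, -0.1]
grip_width: 0.0696
finger_force: 0.0
```

send_rows(
  steps=[
    [0,0,0,0,0,0],
    [0,0,0,0,0,0],
    [0,0,0,0,0,0],
    [0,0,0,0,0,0],
    [0,0,0,0,0,0],
    [0,0,0,0,0,0],
  ],
  gripper=45,
)

```text
time_s: 56.1
ee_pos: [0.4214, 0.4029, 0.0211]
tool_rot: [-0.0, 1.0, -0.0, 0.001]
wrist_force: [-1.9, -2.1, 5.2]
grip_width: 0.0498
finger_force: 50.7
```

send_rows(
  steps=[
    [0,0,-1,0,0,0],
    [0,0,-2,0,0,0],
    [0,0,-3,0,0,0],
    [0,0,-4,0,0,0],
    [0,-3,-4,0,0,0],
    [0,-3,-2,0,0,0],
    [0,-3,0,0,0,0],
    [0,0,0,0,0,0],
    [0,0,0,0,0,0],
  ],
)

```text
time_s: 57.0
ee_pos: [0.4203, 0.4925, 0.1796]
tool_rot: [0.0, 1.0, 0.001, -0.0]
wrist_force: [0.2, -0.1, -0.8]
grip_width: 0.0493
finger_force: 51.9
```

```bash
python3 - <<'E'
from fit import *
st(); s=snap('side'); np.save('s3.npy',s,allow_pickle=True)
p=w2p(s,[.501,.278,.028]); print(p); x,y=map(int,p.round())
print(s['frame'][y-5:y+6,x-8:x+9].sum(2))
g=s['frame'][285:384,180:320].astype(int); m=(g[...,0]-g[...,2]>45)
for y in range(10,99,3): print(285+y,''.join('#' if v else '.' for v in m[y,::1]))
E
```

```text
57.0 [0.4203 0.4925 0.1796] ty az -89.9 q [ 0.74  0.32  1.52 -0.    1.3   2.31] F [ 0.2 -0.1 -0.8] w 0.0493
[218.9881456  334.72251663]
[[208 202 204 205 197 205 206 195 184 201 204 209 196 211 203 209 222]
 [203 196 193 201 201 196 203 185 188 188 190 199 204 210 212 200 211]
 [215 209 203 206 208 204 202 198 205 193 194 181 185 189 200 201 207]
 [210 213 217 216 210 208 208 194 210 201 197 199 189 189 180 197 194]
 [211 217 217 209 198 209 209 213 201 214 213 203 216 197 183 189 203]
 [198 191 192 196 197 195 203 214 209 206 202 212 204 209 199 203 183]
 [148 139 153 153 154 162 167 188 189 186 201 207 198 210 216 204 188]
 [139 147 142 141 135 133 137 143 150 159 193 189 198 206 209 211 217]
 [122 124 131 127 137 123 135 138 121 133 146 164 178 201 202 214 204]
 [134 126 128 137 138 130 126 126 137 125 139 135 144 165 195 197 207]
 [137 128 127 131 135 136 134 129 134 133 128 101 141 154 169 212 215]]
295 ###############################################..###########################################################################################
298 #################################
[... 3467 characters left out ...]
..........######...##................................................############.......................................
373 .........................########.#.####....................................................................................................
376 ....................###################.....................................................................................................
379 .............#########################......................................................................................................
382 ....################################........................................................................................................
```

The arm hides the pile from the side view, so I'm using nominal poses and will verify afterwards. The top board goes to TCP (0.433, 0.2785).

```bash
python3 g.py 3 .433 .2785 .13 -90 .433 .2785 .06 -90
```

```text
57.05 [0.4203 0.4917 0.1791] ty az -90.0 q [ 0.74  0.32  1.53 -0.    1.3   2.31] F [-0.3  0.9 -1.9] w 0.0495
8 x shift [0.16, 2.67, 0.61]
3 x shift [0.0, 0.0, 2.33]
```

send_rows(
  steps=[
    [0.16,2.67,0.61,0,0,0],
    [0.16,2.67,0.61,0,0,0],
    [0.16,2.67,0.61,0,0,0],
    [0.16,2.67,0.61,0,0,0],
    [0.16,2.67,0.61,0,0,0],
    [0.16,2.67,0.61,0,0,0],
    [0.16,2.67,0.61,0,0,0],
    [0.16,2.67,0.61,0,0,0],
    [0,0,2.5,0,0,0],
    [0,0,2.5,0,0,0],
    [0,0,1.5,0,0,0],
    [0,0,0,0,0,0],
  ],
)

```text
time_s: 58.25
ee_pos: [0.4309, 0.2766, 0.0629]
tool_rot: [0.001, 1.0, -0.001, -0.003]
wrist_force: [0.3, 0.3, -1.7]
grip_width: 0.0493
finger_force: 52.0
```

send_rows(
  steps=[
    [0,0,0,0,0,0],
    [0,0,0,0,0,0],
  ],
)

```text
time_s: 58.45
ee_pos: [0.4342, 0.2789, 0.0669]
tool_rot: [-0.0, 1.0, -0.0, 0.001]
wrist_force: [0.3, 0.1, -0.9]
grip_width: 0.0494
finger_force: 52.1
```

```bash
python3 g.py 2 .433 .2785 .0505 -90; python3 - <<'E'
from h import *
s=snap('side'); np.save('s4.npy',s,allow_pickle=True)
# eyelets: blue-grey dark dots in wood, find pixels with low R-B inside the pile region
f=s['frame'].astype(int); g=cv2.GaussianBlur(s['frame'],(3,3),0).astype(int)[310:362,195:245]; d=g[...,0]-g[...,2]
for y in range(0,52,1): print(310+y,''.join('%x'%max(0,min(15,v//8)) for v in d[y]))
E
```

```text
58.45 [0.4342 0.2789 0.0669] ty az -90.0 q [ 0.42  0.16  1.95 -0.    1.03  1.99] F [ 0.3  0.1 -0.9] w 0.0494
1 x shift [-0.12, 0.04, 1.64]
310 00000000000000000000000000000000000000000000000000
311 00000000000000000000000000000000000000000000000000
312 00000000000000000000000000000000000000000000000000
313 00000000000000000000000000000000000000000000000000
314 00000000000000000000000000000000000000000000000000
315 00000000000000000000000000000000000000000000000000
316 00000000000000000000000000000000000000000000000000
317 00000000000000000000000000000000000000000000000000
318 00000000000000000000000000012322100000000000000000
319 00000000000000000000000000246665432100000000000000
320 00000000000000000000000001368998765420000000000000
321 00000000000000000000000002589aa9998752000000000000
322 0000000000000000000000012479aaaaaa9973000000000000
323 011100000000000000000123579aaaaaaaa984100000000000
324 11111000000000000000246789aaaaaaaaaa84100000000000
325 1011111000000000000147999aaaabaabaaa84100000000000
326 0111111110000000000369aaaaaaaaaabaaa84100000000000
327 111111111000000000148a
[... 1198 characters left out ...]
269aaaaaaaaaaaaaabbbbbbbbbbaa99876432234
350 000000000014799aaaaaaaaaaaaaaabbbbbbbbbbbaa9876566
351 0000000000024678889aaaaaaaaaaaaabbbbbbbbbbbbaa9989
352 000000000000134556789aaaaaaaaaaaaabbbbbbbbbbbbbaaa
353 0000000000000012235678899aaaaaaaaaaaabbbbbbbbbbbbb
354 0000000000000000012234567899aaaaaaaaaaaabbbbbbbbbb
355 0000000000000000000011234567899aaaaaaaaaaaabbbbbbb
356 0000000000000000000000001234567889aaaaaaaaaaaaaaab
357 00000000000000000000000000012334678899aaaaaaaaaaaa
358 00000000000000000000000000000111234578899aaaaaa99a
359 00000000000000000000000000000000011234567899aaaa9a
360 000000000000000000000000000000000000012345678999aa
361 00000000000000000000000000000000000000001223457889
```

```bash
python3 - <<'E'
from h import *
s=np.load('s4.npy',allow_pickle=True).item()
for z in(.014,.028,.0598): print(z,p2w(s,223.3,329,z).round(4))
print(w2p(s,[.501,.2785,.028]),w2p(s,[.509,.278,.014]),w2p(s,[.485,.279,.0598]))
E
```

```text
0.014 [0.5004 0.2544 0.014 ]
0.028 [0.4965 0.2615 0.028 ]
0.0598 [0.4876 0.2776 0.0598]
[218.90898262 334.91368489] [216.37488586 336.83882979] [224.1445183 329.8438369]
```

The visible eyelet is the top board's: centre at x≈0.4366 against mid's ≈0.4345. Shift −2 mm in x, lower, release.

send_rows(
  steps=[
    [-0.2,0,0.6,0,0,0],
    [0,0,0.6,0,0,0],
    [0,0,0.4,0,0,0],
    [0,0,0,0,0,0],
    [0,0,0,0,0,0],
  ],
)

```text
time_s: 59.0
ee_pos: [0.4313, 0.2788, 0.0493]
tool_rot: [0.0, 1.0, -0.0, -0.0]
wrist_force: [-0.1, 0.6, -0.8]
grip_width: 0.0492
finger_force: 52.3
```

send_rows(
  steps=[
    [0,0,0,0,0,0],
    [0,0,0,0,0,0],
    [0,0,0,0,0,0],
    [0,0,-1,0,0,0],
    [0,0,-3,0,0,0],
    [0,0,-4,0,0,0],
    [-2,3,-3,0,0,0],
    [-3,4,0,0,0,0],
    [0,5,0,0,0,0],
    [0,5,0,0,0,0],
    [0,5,0,0,0,0],
    [0,5,0,0,0,0],
  ],
  gripper=78,
)

```text
time_s: 60.2
ee_pos: [0.3814, 0.0072, 0.1609]
tool_rot: [0.0, 1.0, 0.0, 0.001]
wrist_force: [0.8, 0.1, 0.2]
grip_width: 0.0667
finger_force: 0.0
```

send_rows(
  steps=[
    [1,5,0,0,0,0],
    [1,5,0,0,0,0],
    [1,5,0,0,0,0],
    [0,5,0,0,0,0],
    [0,5,0,0,0,0],
    [0,5,0,0,0,0],
    [0,5,0,0,0,0],
    [0,5,0,0,0,0],
    [0,0,0,0,0,0],
  ],
)

```text
time_s: 61.1
ee_pos: [0.41, -0.3942, 0.1604]
tool_rot: [0.002, 1.0, -0.002, 0.0]
wrist_force: [-0.6, -0.1, 0.0]
grip_width: 0.0668
finger_force: 0.0
```

```bash
python3 - <<'E'
from h import *
st(); s=snap('side');np.save('s5.npy',s,allow_pickle=True); np.save('t5.npy',snap('top'),allow_pickle=True)
g=cv2.GaussianBlur(s['frame'],(3,3),0).astype(int); d=g[...,0]-g[...,2]
q=g[305:372:1,195:312].sum(2)
print('d eyelets');
for y in range(316,346): print(y,''.join('%x'%max(0,min(15,v//8)) for v in d[y,200:240]))
print('lum')
for y in range(308,372,2): print(y,''.join('%x'%max(0,min(15,(v-60)//32)) for v in g[y,198:312].sum(1)))
E
```

```text
61.1 [ 0.41   -0.3942  0.1604] ty az -90.3 q [-0.9   0.16  1.76 -0.    1.22  0.67] F [-0.6 -0.1  0. ] w 0.0668
d eyelets
316 0000000000000000000000000000000000000000
317 0000000000000000000000000000000000000000
318 0000000000000000000000000000000000000000
319 0000000000000000000000000000000000000000
320 0000000000000000000000000000000000000000
321 0000000000000000000000000000000000000000
322 0000000000000000001222212221100000000000
323 0000000000000000134566555555322100000000
324 0000000000000002467899888888765432100000
325 1100000000000014799aaaaaaaa9998765432110
326 11110000000000269aaaaaaaaaaaaaa998765432
327 1111000000000148abbbbbaaaaaaaaaaa9998766
328 1110000000000259abbbbbaabbbaaaaaaaaaa999
329 1110000000001379abbbbaaabbbbbbbaaaaaaaaa
330 111111000000258aabbbaaaaabbbbbbaaaaaaaab
331 001111000001369aabaaaaaaa9aaaaaababbbbbb
332 01111100000147aaaaaaaaaa8789aaaaaaabbbbb
333 00111000000268aaba999aa96568aaaaaaaaaabb
334 00000000001479aaba889aa96569aaaaaaaaaabb
335 0000000000258aabba889aaa878aaaaaaaaaaabb
336 0000000001369aabba99aaaaaaaaaaaaaaaaaaab
337 0000000002589aaaaaaaabbbaaaaaa
[... 3482 characters left out ...]
222222222222222322222221222344567788999999999aaaaaaaaa99999999889bccba88aba8521122222226bfffffffc9aefffff
362 333333333322222222222222222221111111111122234566788999999999aaaaaaaa99999accca989ab96311112222226bfffffffdbcffffff
364 333433333333222222222211111111111111111111111122234456778899999999aaaaaabcccb9889aa84211111222237beffffffdceffffff
366 444344443333222222222211111111111111111111111111111111223455678889999999aaaaa889aa963111111111259deffffedcdfffffff
368 4444444332222222222221111111111111111111111111111111111101111223456778899999999aaa84111111111236adefedcb9aefffffff
370 444444433222222222211111111111111111111111111111111111100000000011112344567889999863111111111259deeeedb88bffffffff
```

```bash
python3 - <<'E'
from h import *
s=np.load('s5.npy',allow_pickle=True).item()
print('top eyelet',p2w(s,225.4,333.5,.042).round(4),'mid eyelet',p2w(s,218.8,334.3,.028).round(4))
# top -x edge: at row350 col~271 ; mid edge ~277 ; low ~283.5
for n,c,z in(('top',271,.042),('mid',277,.028),('low',283.5,.014)): print(n,p2w(s,c,350,z).round(4))
# tools status, side view
r=np.load('r.npy',allow_pickle=True).item()['tray'];cc,sn=np.cos(r[2]),np.sin(r[2])
f=s['frame'].astype(int); a,b=195,190; g=f[b:300,a:310]; m=((g.max(2)-g.min(2)<45)&(g.min(2)>125)).astype(np.uint8)
k,l,S,C=cv2.connectedComponentsWithStats(m)
for i in range(1,k):
    if S[i,4]<60: continue
    ys,xs=np.nonzero(l==i); W=np.array([p2w(s,x+a,y+b,.013)[:2] for x,y in zip(xs,ys)]); L=((W-r[:2])@np.array([[cc,-sn],[sn,cc]]))*1000
    print(S[i],L.min(0).round(1),L.max(0).round(1),L.mean(0).round(1))
# glasses moved?
o=np.load('side0.npy',allow_pickle=True).item(); d=np.abs(cv2.GaussianBlur(o['frame'],(5,5),0).astype(int)-cv2.GaussianBlur(s['frame'],(5,5),0)).sum(2)
print('glass diff',d[180:215,180:228].max(),d[230:285,140:190].max())
# tongs & cork dump around pockets: luminance difference vs initial empty tray
for nm,py,h,w,z in(('tongs',-.064,.035,.095,.017),('cork',-.129,.025,.075,.017)):
    print(nm)
    for y in np.arange(py-h,py+h+.001,.005):
        L=''
        for x in np.arange(-w,w+.001,.005):
            P=[r[0]+cc*x-sn*y,r[1]+sn*x+cc*y,z]; q=[cv2.getRectSubPix(I['frame'],(1,1),tuple(map(float,w2p(I,P))))[0,0].astype(int) for I in(o,s)]
            v=np.abs(q[0]-q[1]).sum(); L+='.' if v<40 else '%x'%min(15,v//16)
        print(round((y-py)*1000),L)
E
```

```text
top eyelet [0.4837 0.2777 0.042 ] mid eyelet [0.5018 0.2771 0.028 ]
top [0.3709 0.2846 0.042 ]
mid [0.3594 0.2738 0.028 ]
low [0.3464 0.2625 0.014 ]
[14  2 12 12 97] [ 225.9 -204.9] [ 277.  -142.3] [ 247.8 -170.1]
[ 33  52  66  26 714] [-97.4 -12.5] [104.3  67.6] [18.1 27.6]
[  0  60  28  38 108] [118.   44.5] [139.  190.6] [126.6 134.7]
[ 27  78  55  25 397] [-78.5  96.6] [ 78.2 144.7] [  5.9 123. ]
glass diff 21 22
tongs
-35 ...............2.3.....................
-30 .......................................
-25 .......................................
-20 .........2................33332..23....
-15 ......3435................45443335884..
-10 .....33444.22222222332322.233322.58a5..
-5 ..........24..233342344443........34...
0 .....334334543444454434444334443342....
5 ....2334433433.2.233..2..3323333454....
10 ....4...........................34.....
15 ...364............................265..
20 ...363222.22......................385..
25 ...343.3333432..222222.........3322....
30 ....2..2...343232.2333..2......322.....
35 ............334444455443443............
cork
-25 ...............................
-20 ........5556565................
-15 .....356debfecb.42.............
-10 .....48589698539cb98863........
-5 .....337887779ecdfedec74543....
0 ....7beffffffff59fffffc9996....
5 ....cfffffffffe7dffffffefd7....
10 ....bffffdefeeebfffffffffd4....
15 ....7bbaa7898999ccccccba95.....
20 .....2256555566665666664.......
25 ........434445442232233........
```

The checks all pass. The boards are centred within about 3 mm, the tools sit centred in their pockets, the glasses are unmoved and the arm is clear. Handing in.

```bash
python3 -c "
from h import *
print(env.job_done())"
```

```text
the job is handed in; nothing more can be done
None
```

The job is handed in at about 61 s, with no verdict returned: my last pictures showed the spanner, tongs, strainer and corkscrew each in its own pocket, the three boards restacked to within about 4 mm, and the glasses unmoved.

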